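# Raise and lock the folding bat rest

### The arm

A 6-joint arm with a two-finger parallel gripper is mounted at the origin on the work surface. World frame = base frame: x ahead of the robot, y to its left, z up, the work surface at z = 0. Lengths are in m, angles in rad, forces in N, time in s.
With the tool pointing down it reaches from about 0.25 to 0.8 m from the base axis. Payload 3.9 kg.
Tool frame: the origin (TCP) lies between the finger pads; the fingertips stand ahead of it and the grasp point (between the pads) lies 6 mm ahead of it (robot.tip_reach is the z of the fingertips in the tool frame, in m); z points along the fingers, y is the direction in which the jaws open and shut (so a half turn about z gives the same grasp; the last joint's range is limited). The gripper opens to 85 mm and grips with 20 to 120 N. Pads are 22 mm wide; open, the fingers measure 114 mm over their backs; the gripper's body (76 mm by 85 mm) begins 54 mm behind the grasp point. The pads swing forward as they close: fully open they stand 13 mm farther back than shut.
Start: joints at [1.138, 0.26, -0.138, 1.173, 0, 1.571], TCP at [0.22, 0.477, 0.256] pointing down, gripper open.
Joint ranges: [-2.78, 2.78], [-0.83, 1.72], [-1.28, 1.37], [-1.9, 2.12], [-1.57, 1.48], [-3.14, 3.14]. Speed limits (rad/s): [2.57, 2.57, 3.14, 3.14, 3.14, 3.14].

### API

Orientations are given as a unit quaternion [w, x, y, z].
In Python, from workcell import robot, optics, models gives the robot as it stands.
- The arm moves only by the shell command python3 -m jog 'ROWS' [OPENING] [FORCE]. ROWS is JSON, a list of rows, each a list of 6 numbers: the shift along the tool's x, y, z normalised to -1 to 1, where 1 is 200 mm, then the turn, a rotation vector about the tool's x, y, z normalised to -1 to 1, where 1 is 0.1 rad. In form: [[tx, ty, tz, wx, wy, wz], ...]. A call has 1 to 12 rows; each row shifts and turns the pose as measured when the row begins, along the tool's axes as they then stand; what a row does not reach is not made up. A row lasts 1/10 s, in which the tool goes at most 50 mm and 8.59 degrees, less where a joint would pass 70% of its speed; a pose out of reach is approached as far as the arm can. A call with a number of a shift or a turn outside -1 to 1 is refused whole. A call with a gripper value outside its range is refused whole. OPENING is the opening, from 0 (shut) to 1 (fully open), set as the call begins (- or left out, the last holds). The fingers move at their own pace and stop on an object; FORCE is the grip in N (left out, the last holds). Time passes only in rows, so rows that do not move let the fingers close. It gives the time, the measured TCP pose, the force and the opening at its end, in the units of the state.
- robot.state(): the state, without advancing time (a new reading comes with each control period).
- optics.capture(name): name is "scene" or "top" or "wrist"; returns a dict with "pixels" (384x512x3 uint8, blue, green, red), "range_z" (384x512 float32, m along the optical axis (not along the pixel's ray), 0 where there is no reading), "vfov" (degrees; the focal length in pixels is half the picture's height over the tangent of half this angle, whatever the lens; pixels are square), "cx", "cy" (the principal point, pixels), "rvec" (rotation vector, rad) and "tvec" (3), from world to camera coordinates, as OpenCV has them. Camera axes: x right, y down, z forward; pixel columns grow to the right and rows downward; lengths in m; the calibration is good to about 2 mm. A picture is of the moment at which its call begins.
- robot.finish_job(): hands the job in, once; it reports no verdict.
Trained networks look in a picture, given as the dict that the camera call returned (one of the last four; its "shot" number tells which), for a name from the list of things; names that differ only in an ending like _2 or _b are one class to them, and where a whole thing is asked for, a point or a joint stands for the part that bears it (a point fixed in the world has none). Each returns a list of dicts, best first, with "confidence" (0 to 1); they miss things now and then, are a little off and sometimes report something else, mostly with a low value. They report only what shows in the picture. A call takes as long as a camera call.
- models.recognise(picture, query): "box" ([centre column, centre row, width, height] in pixels, round what is visible of it).
- models.mark_of(picture, query): "point" ([column, row] in pixels: a listed point, or the origin of a listed thing).
The state is a dict: "t": time; "joint_pos": joint angles; "qd": joint speeds; "tau": joint torques, N m; "ee_pos": TCP position; "tcp_rot": TCP orientation; "ft_force": force on the tool from outside, world axes, zero at the start; "wrist_torque": the same for the moment, N m; "grip_width": finger opening in m.
Only numpy, scipy, OpenCV 4.12 (cv2) and the standard library are available. Lean on these libraries where they do the work, as an engineer would, in place of code of your own. Each camera call takes 0.05 s, during which the arm holds its last target.

### The job

Swing the yellow bar of the bat rest up and over until it snaps open and stays there. Then take the red-headed hex key from its wooden block, find the recessed hex socket in the green base with it and tighten the lock screw clockwise in quarter turns, fully up to its stop. Finally stand the key back in its block, and do not knock the bottle, balls, bails or tin about.

Things in the scene. Friction and masses are not known exactly. Their poses are not given: they have to be found in the camera images.
- stand: Fixed bat rest: green metal base, 140 mm along its x (from -55 to +85 mm) by 150 mm along y, top 34 mm above the table. Origin on the table under the base, z up, x towards the hinge side, y parallel to the hinge. Two dark hinge lugs, 80 mm high, stand at x = +70, y = +-67 mm. The recessed lock screw is at x = -25, y = 0 mm.
- rest_bar (a joint): Angle of the yellow U-shaped swing bar (rad). 0 = folded, lying level towards the base's -x; grows as it swings up; 1.57 = upright; 1.85 = stop, open. It is over-centre: below about 1.4 its weight makes it fall back to folded, above that its weight and a light spring make it snap over to the stop and stay there. Lifting it takes under 4 N at the crossbar.
- bar_mid (a point): Middle of the yellow bar's round crossbar (12 mm thick, 110 mm long, parallel to the base's y axis, 140 mm from the hinge, free space of 98 mm between the two side arms). Folded, it lies 65 mm above the table at stand x = -70 mm, clear above or beyond the base (31 mm above the base's top).
- bar_hinge (a point): Hinge axis of the yellow bar, mid-width: stand x = +70, y = 0, z = 65 mm; the axis is parallel to the stand's y. At angle q the crossbar is 140 mm from it, at -140 cos(q) mm along the stand's x and 140 sin(q) mm up.
- lock_screw (a joint): Angle of the lock screw (rad), which grows clockwise seen from above and stops hard at 3.0 (tight); it starts somewhere from 0 to 0.9, does not move up or down, and stays where it is left (friction about 0.15 N m). Its hex socket is turned by minus this angle from the stand's yaw.
- socket_mouth (a point): Centre of the mouth of the hex socket in the steel lock screw: upright axis, 31 mm above the table, 3 mm below the base's top, in a 40 mm round well. Socket 17.5 mm across flats with a 45 degree countersink 2.5 mm deep; 22 mm deep. Its axes turn with the screw; two of its six flats face its +-x.
- socket_floor (a point): Centre of the floor of the hex socket, 22 mm below its mouth, 9 mm above the table.
- hexkey: Loose hex key, 160 g, standing upright. Origin at the centre of its lower end, z along it to the head. Steel hex shank 16 mm across flats from 4 to 70 mm, with a round nose 13 mm thick on the lowest 4 mm; red square head 28 x 28 mm from 70 to 96 mm. Two of the hex flats face +-x; the head's faces face +-x and +-y. Any of the six hex positions fits the socket, with about 0.2 rad play each way.
- key_tip (a point): Centre of the lower end of the hex key; its axes are those of the key.
- key_grip (a point): Centre of the key's square head, 83 mm above its lower end.
- holder: Fixed pale wooden block, 60 x 60 x 50 mm, origin at the centre of its underside, with a square hole 26 mm wide in the middle of its top, floor 6 mm above the table, in which the key stands.
- bottle: Loose aluminium bottle with black cap, 66 mm thick, 190 mm high, origin under its centre. Leave alone.
- ball_ring: Fixed black rubber ring, 72 mm wide, 12 mm high, carrying a red ball. Origin under its centre.
- red_ball_a_center (a point): Centre of the red ball, 72 mm, on the rubber ring; top about 75 mm above the table. Leave alone.
- red_ball_b_center (a point): Centre of the red ball, 72 mm, in the blue tray on the left. Leave alone.
- tennis_ball_center (a point): Centre of the yellow tennis ball, 66 mm, in the blue tray. Leave alone.
- bail_a: Turned wooden bail lying along its x on the table near the robot, 110 mm long, 15 mm thick. Leave alone.
- bail_b: Turned wooden bail lying along its x on the right, same size. Leave alone.
- wax_tin: Copper-coloured tin, 60 mm wide, 45 mm high, origin under its centre, left of the bat rest. Leave alone.

How it is judged:
On the way, in this order (a step that is already met when the one before it is completed fails the run):
1. the yellow bar has snapped over to its open stop and is let go (value of joint rest_bar above 1.7 rad and contact force between the fingers and stand below 0.5 N), for 0.2 s.
2. with the bar open, the key is seated to the floor of the hex socket (value of joint rest_bar above 1.7 rad and distance between key_tip and socket_floor below 0.006 m), for 0.1 s.
3. the screw is turned up to its stop with the key in the socket (value of joint lock_screw above 2.8 rad and distance between key_tip and socket_floor below 0.01 m), for 0.1 s.
At the end, for the whole second after the job is handed in: The yellow bar rests open (over 1.7 rad), the lock screw is tight (within 0.2 rad of its stop at 3.0), and the key stands at rest in its block: lower end within 15 mm of the block's centre and under 12 mm above the table, leaning less than 0.3 rad (value of joint rest_bar above 1.7 rad and value of joint lock_screw above 2.8 rad and horizontal distance between key_tip and holder below 0.015 m and height (world z) of key_tip below 0.012 m and angle between hexkey's own z axis and vertical below 0.3 rad and linear speed of hexkey below 0.02 m/s); the robot touches nothing.
It fails at once if the bottle is tipped or pushed more than 30 mm (angle between bottle's own z axis and vertical above 0.35 rad or distance of bottle from where it was at the start of the episode above 0.03 m).
It fails at once if a ball, bail or the tin is moved more than 30 mm (distance of any of red_ball_a_center, red_ball_b_center, tennis_ball_center, bail_a, bail_b, wax_tin from where it was at the start of the episode above 0.03 m).
It also fails if it takes over 72 s, if anything falls off the work surface, if the arm or the gripper's body presses on something with over 40 N, if the wrist force passes 120 N, or if a joint passes its speed limit or range.

## Working session

There is one attempt and no reset: what is moved stays moved. The work goes in short steps, Python scripts to look and compute and a shell command to move; the robot and the scene stay as the last step left them, time stands still between calls to the robot, and variables do not carry over. Pictures are saved under pics/ and viewed, and the job is handed in when it is done.

```bash
ls; mkdir -p pics; cat > h.py <<'E'
import numpy as np, cv2
from workcell import robot, optics, models
from scipy.spatial.transform import Rotation as R
def K(p):
    h,w=p["pixels"].shape[:2]; f=h/2/np.tan(np.radians(p["vfov"])/2); return f,p["cx"],p["cy"]
def cam(p): return cv2.Rodrigues(np.array(p["rvec"],float))[0],np.array(p["tvec"],float).ravel()
def cloud(p):
    f,cx,cy=K(p); z=p["range_z"]; v,u=np.mgrid[:z.shape[0],:z.shape[1]]
    P=np.stack([(u-cx)*z/f,(v-cy)*z/f,z],-1); Rm,t=cam(p); W=(P-t)@Rm; W[z==0]=np.nan; return W
def at_z(p,u,v,zw):
    f,cx,cy=K(p); Rm,t=cam(p); d=Rm.T@np.array([(u-cx)/f,(v-cy)/f,1]); o=-Rm.T@t
    return o+d*(zw-o[2])/d[2]
def proj(p,X):
    f,cx,cy=K(p); Rm,t=cam(p); c=Rm@np.asarray(X)+t; return c[0]/c[2]*f+cx,c[1]/c[2]*f+cy
def tool():
    s=robot.state(); q=s["tcp_rot"]; return np.array(s["ee_pos"]),R.from_quat([q[1],q[2],q[3],q[0]])
def rows(target,Rt=None):
    p,r=tool(); d=r.inv().apply(np.array(target)-p)/0.2
    w=(r.inv()*Rt).as_rotvec()/0.1 if Rt is not None else np.zeros(3)
    return np.round(d,4),np.round(w,3)
E
python3 - <<'E'
from h import *
s=robot.state(); print(s, robot.tip_reach)
for n in ["scene","top","wrist"]:
    p=optics.capture(n); cv2.imwrite(f"pics/{n}0.png",p["pixels"]); print(n,p.keys(),p["vfov"],p["cx"],p["cy"],p["rvec"],p["tvec"])
    np.save(f"{n}0.npy",p,allow_pickle=True)
    for q in ["stand","bar_mid","bar_hinge","socket_mouth","hexkey","key_grip","holder","bottle","red_ball_a_center","wax_tin","bail_a"]:
        m=models.mark_of(p,q)[:2]; 
        print(q,[(np.round(a["point"],1).tolist(),round(a["confidence"],2)) for a in m])
E
```

```text
pics
{'t': 0.0, 'joint_pos': array([ 1.13798353e+00,  2.60685953e-01, -1.39379103e-01,  1.17271787e+00,
        1.25921575e-05,  1.57081385e+00]), 'qd': array([0.00293287, 0.00157805, 0.00043481, 0.0016448 , 0.00209919,
       0.00059345]), 'tau': array([-3.07440394e-03, -4.05677354e+01,  2.53922027e+01,  1.87312730e-02,
       -4.40481399e-04,  4.03356410e-06]), 'ee_pos': array([0.21992516, 0.47600659, 0.25546006]), 'tcp_rot': array([-2.19423204e-04,  2.14729696e-01,  9.76673011e-01, -9.68781067e-04]), 'ft_force': array([-0.23648856,  0.09793369, -0.43568788]), 'wrist_torque': array([-0.02411138, -0.01198531, -0.001172  ]), 'grip_width': 0.08537529777252995} 0.025
scene dict_keys(['pixels', 'range_z', 'vfov', 'cx', 'cy', 'rvec', 'tvec', 'shot']) 44.930483344857066 259.14617331795984 192.12583822002222 [ 1.81420727  1.49805085 -0.72353326] [-0.1804862  -0.25598659  1.64340178]
stand [([306.6, 209.6], 0.72)]
bar_mid [([287.0, 174.4], 0.85), ([350.9, 181.8], 0.49)]
bar_hinge [([321.4, 200.5], 0.77), ([191.5, 218.9], 0.31)]
socket_mouth [([294.0, 198.1], 0.47), ([293.6, 201.0], 0.45)]
h
[... 661 characters left out ...]
9)]
key_grip [([319.0, 194.3], 0.52)]
holder [([312.1, 204.7], 0.55), ([319.9, 131.4], 0.48)]
bottle [([319.3, 130.8], 0.66), ([192.0, 195.2], 0.26)]
red_ball_a_center [([389.1, 174.0], 0.78), ([321.1, 195.7], 0.21)]
wax_tin [([111.3, 242.2], 0.73), ([389.3, 175.5], 0.19)]
bail_a [([371.4, 133.0], 0.64), ([285.9, 257.8], 0.52)]
wrist dict_keys(['pixels', 'range_z', 'vfov', 'cx', 'cy', 'rvec', 'tvec', 'shot']) 60.232094611551574 260.12629382280664 197.46025105628408 [-2.43920182 -1.5612113  -0.22233307] [-0.52555259 -0.03689742  0.37865915]
stand []
bar_mid []
bar_hinge []
socket_mouth []
hexkey []
key_grip []
holder []
bottle []
red_ball_a_center []
wax_tin [([258.4, 332.8], 0.56)]
bail_a []
```

View pics/scene0.png

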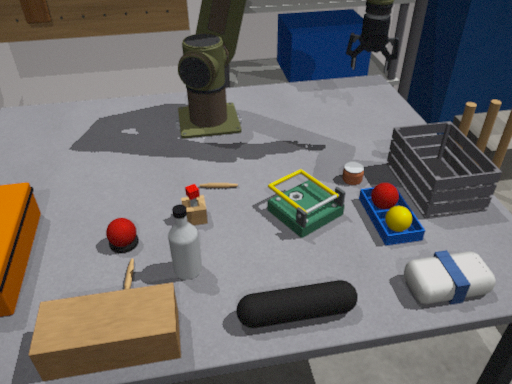

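View pics/top0.png

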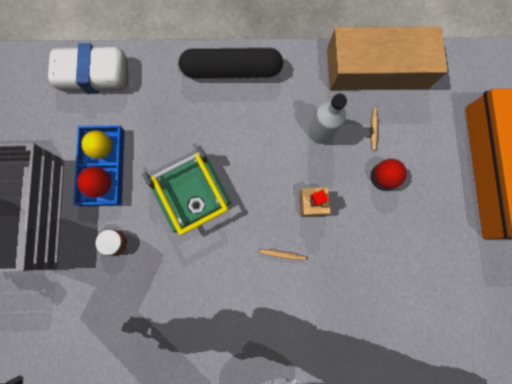

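View pics/wrist0.png

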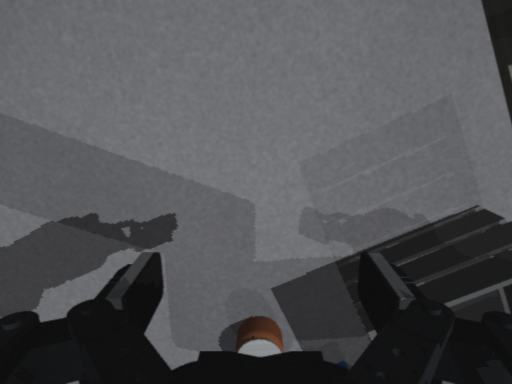

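Top view: the stand is at about (190,195) with the yellow crossbar towards the robot, from (180,232) to (228,205). The key is at (319,198) in its block, the bottle at (328,125), the tin at (111,242) and a bail at (285,255). Next I'll measure these.

```bash
python3 - <<'E'
from h import *
for n in ["top","scene"]:
    p=np.load(f"{n}0.npy",allow_pickle=True).item(); W=cloud(p); im=p["pixels"]; hsv=cv2.cvtColor(im,cv2.COLOR_BGR2HSV)
    H,S,V=[hsv[...,i].astype(int) for i in range(3)]
    z=W[...,2]
    reg=(W[...,0]>.2)&(W[...,0]<.75)&(abs(W[...,1])<.35)
    yel=(H>22)&(H<35)&(S>150)&(V>100)&(z>.05)&(z<.085)&reg
    grn=(H>55)&(H<95)&(S>100)&(z>.026)&(z<.045)&reg
    red=((H<6)|(H>174))&(S>150)&(z>.08)&(z<.12)&reg
    wood=(H>8)&(H<25)&(S>60)&(z>.044)&(z<.058)&reg
    for nm,m in [("yel",yel),("grn",grn),("red",red),("wood",wood)]:
        P=W[m]; 
        if len(P)<5: print(n,nm,len(P)); continue
        # keep main cluster
        md=np.median(P,0); P=P[np.linalg.norm(P[:,:2]-md[:2],axis=1)<.15]
        rr=cv2.minAreaRect(P[:,:2].astype(np.float32)*1000)
        print(n,nm,len(P),np.round(md,4),rr, np.round(np.percentile(P[:,2],[5,50,95]),4))
    for q,zz in [("socket_mouth",.031),("key_grip",.089),("bar_hinge",.065),("stand",0.0),("holder",0.0)]:
        d={"top":dict(socket_mouth=(196.8,206.6),key_grip=(319,194.3),bar_hinge=(174,165),stand=(190.6,194.2),holder=(312.1,204.7)),
           "scene":dict(socket_mouth=(294,198.1),key_grip=(193.7,189.6),bar_hinge=(321.4,200.5),stand=(306.6,209.6),holder=(192.3,218.6))}[n][q]
        print(q,np.round(at_z(p,*d,zz),4))
E
```

```text
top yel 886 [0.5028 0.1749 0.0702] ((528.9017333984375, 195.79562377929688), (148.78500366210938, 121.46536254882812), 26.804567337036133) [0.0669 0.0702 0.0729]
top grn 2227 [0.5415 0.2049 0.0345] ((537.9352416992188, 200.42086791992188), (128.10467529296875, 145.31390380859375), 26.744098663330078) [0.0321 0.0345 0.037 ]
top red 176 [ 0.5069 -0.0883  0.1025] ((507.8072814941406, -89.5421142578125), (26.203969955444336, 26.557937622070312), 20.000736236572266) [0.0881 0.1025 0.1047]
top wood 457 [ 0.4989 -0.0816  0.0509] ((508.15667724609375, -91.16326141357422), (59.53912353515625, 61.12833023071289), 1.0671017169952393) [0.0482 0.0509 0.0531]
socket_mouth [0.5031 0.1826 0.031 ]
key_grip [ 0.5155 -0.0913  0.089 ]
bar_hinge [0.5946 0.2296 0.065 ]
stand [0.5381 0.2015 0.    ]
holder [ 0.5053 -0.0919  0.    ]
scene yel 413 [0.5115 0.1729 0.0668] ((532.6690063476562, 198.1851806640625), (151.72442626953125, 121.55948638916016), 27.781675338745117) [0.0628 0.0668 0.07  ]
scene grn 1279 [0.5503 0.2124 0.0315] ((545.9539184570312, 204.23886108398438), (142.27725219726562, 151.32577514648438), 26.448213577270508) [0.0284 0.0315 0.0341]
scene red 137 [ 0.519  -0.0886  0.0973] ((512.0591430664062, -88.52684020996094), (31.117033004760742, 27.9167537689209), 16.350608825683594) [0.0819 0.0973 0.1015]
scene wood 231 [ 0.5171 -0.083   0.0475] ((509.8974914550781, -87.9854736328125), (66.79891967773438, 58.82524871826172), 2.0891263484954834) [0.0451 0.0475 0.0499]
socket_mouth [0.5189 0.1802 0.031 ]
key_grip [ 0.5048 -0.0832  0.089 ]
bar_hinge [0.5817 0.235  0.065 ]
stand [ 0.5368  0.2123 -0.    ]
holder [ 0.5143 -0.0957 -0.    ]
```

```bash
python3 -m jog '[[-0.22,-0.11,0.03,0,0,0],[-0.22,-0.11,0.03,0,0,0],[-0.22,-0.11,0.03,0,0,0],[-0.22,-0.11,0.03,0,0,0],[-0.22,-0.11,0.03,0,0,0],[-0.22,-0.11,0.03,0,0,0],[0,0,0,0,0,1],[0,0,0,0,0,1],[0,0,0,0,0,1],[0,0,0,0,0,1],[0,0,0,0,0,1],[0,0,0,0,0,1]]' 1 30
python3 - <<'E'
from h import *
p,r=tool(); print(p,r.as_matrix().round(3),robot.state()["joint_pos"].round(2))
E
```

```text
t: 3.0
ee_pos: [0.4125, 0.2414, 0.2193]
tcp_rot: [0.001, 0.504, 0.863, 0.003]
ft_force: [0.4, -0.1, 0.6]
grip_width: 0.0855
[0.41252908 0.24135735 0.21931376] [[-0.491  0.871  0.005]
 [ 0.871  0.491  0.005]
 [ 0.002  0.007 -1.   ]] [ 0.53  0.2  -0.32  1.04  0.    1.59]
```

```bash
cat >> h.py <<'E'
def cam_in_tool(p):
    Rm,t=cam(p); o=-Rm.T@t; P,r=tool(); return r.inv().apply(o-P), (r.inv().as_matrix()@Rm.T)
E
python3 - <<'E'
from h import *
p=optics.capture("wrist"); cv2.imwrite("pics/w1.png",p["pixels"]); np.save("w1.npy",p,allow_pickle=True)
print(cam_in_tool(p))
for q in ["bar_mid","socket_mouth","bar_hinge","stand"]:
    print(q,[(np.round(a["point"],1).tolist(),round(a["confidence"],2)) for a in models.mark_of(p,q)[:2]])
E
```

```text
(array([ 0.07063002,  0.00037525, -0.11795168]), array([[ 3.34287172e-03, -9.60538884e-01, -2.78125650e-01],
       [ 9.99994412e-01,  3.21800990e-03,  9.05451912e-04],
       [ 2.52893258e-05, -2.78127122e-01,  9.60544274e-01]]))
bar_mid [([271.8, 284.7], 0.67)]
socket_mouth [([315.3, 266.8], 0.58)]
bar_hinge [([419.0, 285.7], 0.77)]
stand [([328.7, 260.7], 0.86)]
```

View pics/w1.png

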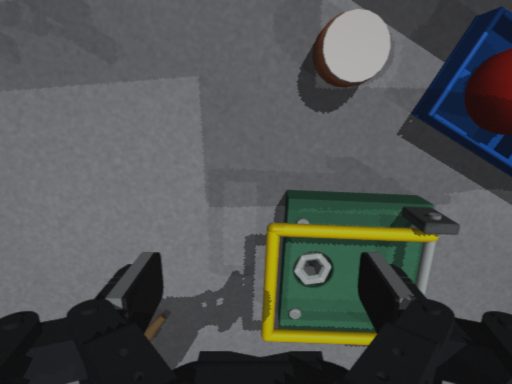

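```bash
python3 - <<'E'
from h import *
p=np.load("w1.npy",allow_pickle=True).item()
a=at_z(p,271,284.7,.065); b=at_z(p,423,285.7,.065); s=at_z(p,313,268,.031)
print(a,b,s)
W=cloud(p); im=cv2.cvtColor(p["pixels"],cv2.COLOR_BGR2HSV).astype(int); z=W[...,2]
m=(im[...,0]>22)&(im[...,0]<35)&(im[...,1]>150)&(im[...,2]>80)&(z>.04)&(z<.09)
rr=cv2.minAreaRect(W[m][:,:2].astype(np.float32)*1000); print(rr, np.median(W[m],0))
m=(im[...,0]>55)&(im[...,0]<95)&(im[...,1]>90)&(z>.028)&(z<.04)
rr=cv2.minAreaRect(W[m][:,:2].astype(np.float32)*1000); print(rr,np.median(z[m]))
# crossbar line
v=np.arange(245,335); 
pts=[]
for r in v:
    c=np.where((im[r,255:290,0]>20)&(im[r,255:290,0]<36)&(im[r,255:290,1]>140))[0]+255
    if len(c): pts.append(at_z(p,c.mean(),r,.069)[:2])
pts=np.array(pts); l=cv2.fitLine(pts.astype(np.float32),cv2.DIST_HUBER,0,.01,.01).ravel(); print(l, np.degrees(np.arctan2(l[1],l[0])))
print(proj(p,[0.469,.1654,.065]),proj(p,[.509,.186,.031]))
E
```

```text
[0.46798108 0.16703039 0.065     ] [0.59199796 0.23523445 0.065     ] [0.50724964 0.18792035 0.031     ]
((527.8407592773438, 198.76376342773438), (149.08407592773438, 121.09110260009766), 26.970905303955078) [0.49666194 0.2002241  0.06983546]
((541.2293701171875, 207.16107177734375), (139.2117156982422, 146.36846923828125), 26.732526779174805) 0.03417036155785676
[ 0.45414612 -0.8909272   0.4684215   0.16370074] -62.98999
(np.float64(271.0730351918861), np.float64(286.53793552365556)) (np.float64(313.45387291680623), np.float64(270.2186584996148))
```

```bash
cat >> h.py <<'E'
def down(yaw_deg):  # tool z down, tool y at yaw
    a=np.radians(yaw_deg); y=np.array([np.cos(a),np.sin(a),0]); z=np.array([0,0,-1.]); x=np.cross(y,z)
    return R.from_matrix(np.stack([x,y,z],1))
E
python3 - <<'E'
from h import *
print(rows([.468,.1665,.12],down(27)))
E
```

```text
(array([-0.4645,  0.0513,  0.496 ]), array([ 0.067, -0.024,  0.487]))
```

```bash
python3 -m jog '[[0,0,0,0.06,-0.02,0.48],[-0.16,0.02,0.12,0,0,0],[-0.16,0.02,0.12,0,0,0],[-0.14,0.0,0.12,0,0,0],[0,0,0.12,0,0,0]]'
python3 - <<'E'
from h import *
print(tool()[0],rows([.468,.1665,.071],down(27)))
E
```

```text
t: 3.75
ee_pos: [0.4678, 0.1646, 0.125]
tcp_rot: [0.004, 0.518, 0.856, 0.006]
ft_force: [0.4, -0.1, -0.5]
grip_width: 0.0853
[0.46781345 0.1645519  0.12498107] (array([0.0083, 0.0017, 0.2699]), array([0.136, 0.003, 0.113]))
```

```bash
python3 -m jog '[[0.008,0,0.09,0.13,0,0.11],[0,0,0.09,0,0,0],[0,0,0.08,0,0,0],[0,0,0,0,0,0]]'
python3 - <<'E'
from h import *
print(tool()[0],rows([.468,.1665,.071],down(27)))
E
python3 -m jog '[[0,0,0,0,0,0],[0,0,0,0,0,0],[0,0,0,0,0,0],[0,0,0,0,0,0],[0,0,0,0,0,0],[0,0,0,0,0,0]]' 0 25
python3 - <<'E'
from h import *
p=optics.capture("wrist"); cv2.imwrite("pics/w2.png",p["pixels"])
E
```

```text
t: 4.15
ee_pos: [0.4658, 0.1639, 0.068]
tcp_rot: [-0.002, 0.521, 0.853, -0.002]
ft_force: [-0.2, 0.4, 0.5]
grip_width: 0.0857
[0.46576366 0.16388213 0.06798671] (array([ 0.0066,  0.0158, -0.0151]), array([-0.053, -0.004,  0.025]))
t: 4.75
ee_pos: [0.4672, 0.1646, 0.0713]
tcp_rot: [-0.0, 0.52, 0.854, -0.001]
ft_force: [-1.2, -0.7, 0.2]
grip_width: 0.0109
```

View pics/w2.png

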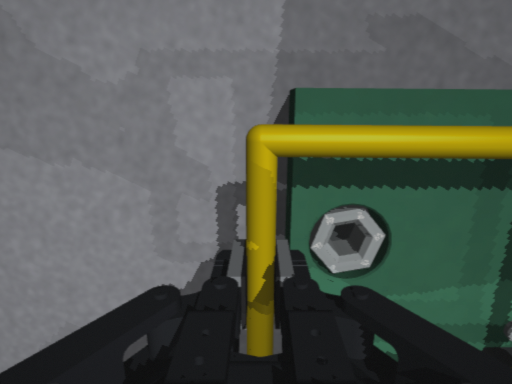

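```bash
python3 -m jog '[[0,0.0035,-0.07,0,0,0],[0,0.01,-0.069,0,0,0],[0,0.017,-0.068,0,0,0],[0,0.024,-0.066,0,0,0],[0,0.03,-0.063,0,0,0],[0,0.037,-0.06,0,0,0]]'
python3 - <<'E'
from h import *
p,r=tool(); h=np.array([.468,.1665])+.14*np.array([np.cos(.4712),np.sin(.4712)]); u=np.array([np.cos(.4712),np.sin(.4712)])
d=(p[:2]-h)@u; z=p[2]-.006-.065; print(d,z,np.hypot(d,z),np.arctan2(z,-d),robot.state()["ft_force"],robot.state()["grip_width"])
E
```

```text
t: 5.4
ee_pos: [0.4868, 0.1745, 0.15]
tcp_rot: [-0.002, 0.521, 0.854, -0.004]
ft_force: [0.1, -0.1, -1.3]
grip_width: 0.0107
-0.11963132681225191 0.0790028968628873 0.14336356603958983 0.5836420894541045 [ 0.08676173 -0.05806303 -1.34557755] 0.010746123757968401
```

```bash
python3 -m jog '[[0,0.042,-0.054,0,0,0],[0,0.046,-0.051,0,0,0],[0,0.051,-0.046,0,0,0],[0,0.056,-0.041,0,0,0],[0,0.06,-0.035,0,0,0],[0,0.064,-0.03,0,0,0]]'
cat > q.py <<'E'
from h import *
p,r=tool(); u=np.array([np.cos(.4712),np.sin(.4712)]);h=np.array([.468,.1665])+.14*u
d=(p[:2]-h)@u; z=p[2]-.006-.065; print(d,z,np.hypot(d,z),np.arctan2(z,-d),robot.state()["ft_force"],robot.state()["grip_width"])
E
python3 q.py
```

```text
t: 6.0
ee_pos: [0.5361, 0.1995, 0.2018]
tcp_rot: [-0.007, 0.521, 0.853, -0.013]
ft_force: [-0.9, -0.7, 1.1]
grip_width: 0.0108
-0.06433067598037955 0.1307773848951848 0.14574347420078848 1.1136418067747205 [-0.89839063 -0.65731973  1.12328745] 0.010781548873926926
```

```bash
python3 -m jog '[[0,0.064,-0.02,0,0,0],[0,0.067,-0.014,0,0,0],[0,0.069,-0.008,0,0,0],[0,0.07,-0.002,0,0,0],[0,0.07,0.004,0,0,0],[0,0.07,0.009,0,0,0],[0,0.02,0.004,0,0,0]]'
python3 q.py
```

```text
t: 6.7
ee_pos: [0.6139, 0.2388, 0.2111]
tcp_rot: [-0.006, 0.522, 0.853, -0.013]
ft_force: [-0.5, -0.3, 1.4]
grip_width: 0.0108
0.022835591258307756 0.14011949379596572 0.1419680836306322 1.732348311873249 [-0.54367431 -0.25049391  1.40689765] 0.010819404448583609
```

Bar is at about 1.73. I'll open the gripper and retreat upward.

```bash
python3 -m jog '[[0,0,0,0,0,0],[0,0,0,0,0,0],[0,0,0,0,0,0],[0,0,0,0,0,0],[0,0,-0.1,0,0,0],[0,0,-0.15,0,0,0],[0,0,-0.15,0,0,0]]' 1
python3 - <<'E'
from h import *
for n in ["scene","wrist"]:
    p=optics.capture(n); cv2.imwrite(f"pics/{n}3.png",p["pixels"]); np.save(f"{n}3.npy",p,allow_pickle=True)
print(tool()[0])
E
```

```text
t: 7.4
ee_pos: [0.6113, 0.2383, 0.2875]
tcp_rot: [-0.01, 0.521, 0.853, -0.018]
ft_force: [0.8, 0.0, -0.6]
grip_width: 0.0853
[0.6136507  0.23926906 0.29183848]
```

View pics/scene3.png

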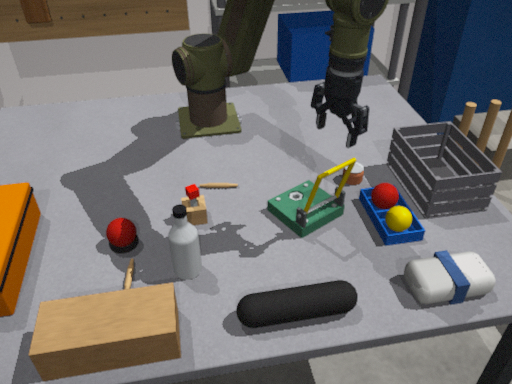

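View pics/wrist3.png

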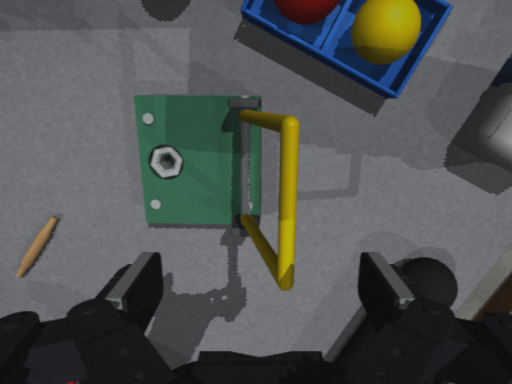

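```bash
python3 - <<'E'
from h import *
p=np.load("wrist3.npy",allow_pickle=True).item(); W=cloud(p); im=cv2.cvtColor(p["pixels"],cv2.COLOR_BGR2HSV).astype(int)
m=(im[...,0]>22)&(im[...,0]<35)&(im[...,1]>150)&(im[...,2]>80); m[:,:230]=0;m[:100]=0;m[290:]=0;m[:,320:]=0
P=W[m]; u=np.array([np.cos(.4712),np.sin(.4712)]);h=np.array([.468,.1665])+.14*u
T=P[P[:,2]>.185]; print(np.median(T,0),((T[:,:2]-h)@u).mean(),T[:,2].max())
print(rows([.517,.169,.17],down(27)), rows([.517,.169,.29],down(27)))
E
```

```text
[0.62279964 0.25452958 0.20493883] 0.037738187040764086 0.20780067825104467
(array([-0.0906, -0.5703,  0.6282]), array([-0.324,  0.029,  0.021])) (array([-0.0923, -0.5897,  0.0286]), array([-0.324,  0.029,  0.021]))
```

Bar measures 1.85 rad, fully open. Next I'll hover over the socket.

```bash
python3 -m jog '[[0,0,0,-0.32,0,0],[-0.03,-0.2,0.02,0,0,0],[-0.03,-0.2,0.02,0,0,0],[-0.03,-0.17,0.05,0,0,0],[0,0,0.2,0,0,0],[0,0,0.2,0,0,0],[0,0,0.15,0,0,0],[0,0,0,0,0,0]]'
python3 - <<'E'
from h import *
p=optics.capture("wrist"); cv2.imwrite("pics/w4.png",p["pixels"]); np.save("w4.npy",p,allow_pickle=True)
print(tool()[0],tool()[1].as_matrix().round(3))
for q in ["socket_mouth","socket_floor"]:
    print([(a["point"],a["confidence"]) for a in models.mark_of(p,q)[:2]])
u,v=models.mark_of(p,"socket_mouth")[0]["point"]; print(at_z(p,u,v,.031))
u,v=int(u),int(v); c=p["pixels"][max(v-50,0):v+50,u-50:u+50]; cv2.imwrite("pics/w4c.png",cv2.resize(c,(600,600),interpolation=cv2.INTER_CUBIC)); print(u,v)
E
```

```text
t: 8.3
ee_pos: [0.5145, 0.1675, 0.1588]
tcp_rot: [0.003, 0.522, 0.853, 0.001]
ft_force: [-0.5, 0.3, -0.3]
grip_width: 0.0849
[0.5156924  0.16791464 0.16080974] [[-0.456  0.89   0.009]
 [ 0.89   0.456  0.   ]
 [-0.004  0.008 -1.   ]]
[([263.8, 171.4], 0.63)]
[([258.5, 166.6], 0.83)]
[0.50921442 0.18672987 0.031     ]
263 171
```

View pics/w4c.png

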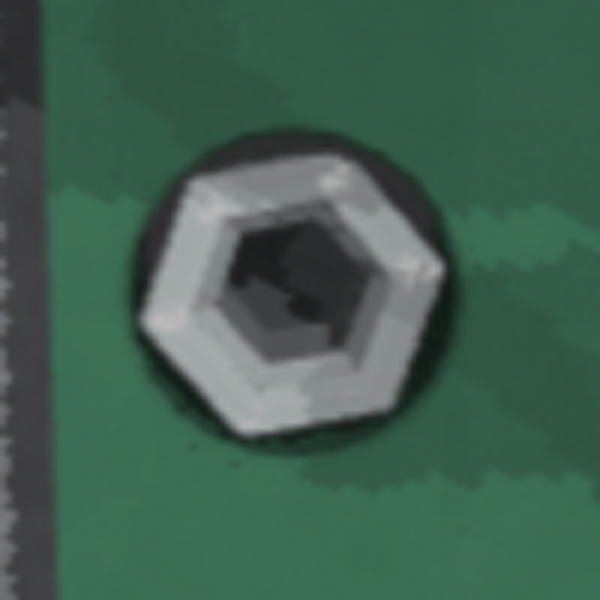

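View pics/w4.png

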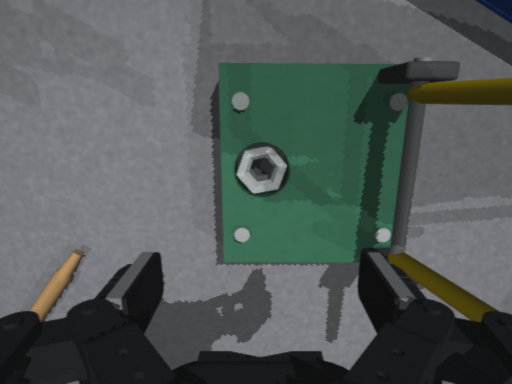

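```bash
python3 - <<'E'
from h import *
p=np.load("w4.npy",allow_pickle=True).item()
def an(C,z):
    P=np.array([at_z(p,213+(a+.5)/6-.5,121+(b+.5)/6-.5,z)[:2] for a,b in C]); c=P.mean(0); d=P-c
    ang=np.degrees(np.arctan2(d[:,1],d[:,0])); r=np.hypot(*d.T)*1000
    f=np.degrees(np.angle(np.exp(1j*np.radians(ang*6)).mean()))/6
    print(z,c,r.round(1),(ang%60).round(1),"corner mean",f%60)
an([(193,182),(345,155),(442,268),(393,408),(243,433),(145,318)],.031)
an([(240,217),(332,200),(385,278),(352,365),(273,360),(205,300)],.0285)
W=cloud(p); print(W[150:190:3,262,2].round(4)); g=W[220,300]; print(g)
# inner-screw heights
E
```

```text
0.031 [0.50712697 0.1870038 ] [19.  18.7 18.9 19.4 19.1 18.9] [38.2 37.4 37.8 38.2 37.3 35.8] corner mean 37.46431405165069
0.0285 [0.50737909 0.1877644 ] [11.6 11.9 11.1 12.3 10.  11.9] [36.2 36.2 33.3 31.6 38.6 35. ] corner mean 35.16859364367157
[0.031  0.0316 0.0307 0.0098 0.0079 0.009  0.0085 0.0097 0.0097 0.0153
 0.0277 0.03   0.0314 0.0311]
[0.55174611 0.16582814 0.03396162]
```

```bash
python3 -m jog '[[0,0,-0.2,0,0,0],[0,0,-0.2,0,0,0],[-0.19,-0.087,0,0,0,0],[-0.19,-0.087,0,0,0,0],[-0.19,-0.087,0,0,0,0],[-0.19,-0.087,0,0,0,0],[-0.19,-0.087,0,0,0,0],[-0.19,-0.087,0,0,0,0],[0,0,0,0,0,-1],[0,0,0,0,0,-1],[0,0,0,0,0,-1],[0,0,0,0,0,-1]]'
python3 -m jog '[[0,0,0,0,0,-1],[0,0,0,0,0,-1],[0,0,0,0,0,-1],[0,0,0,0,0,-1],[0,0,0,0,0,-1],[0,0,0,0,0,-1],[0,0,0,0,0,-1],[0,0,0,0,0,-1],[0,0,0,0,0,-1],[0,0,0,0,0,-1],[0,0,0,0,0,0]]'
python3 - <<'E'
from h import *
print(robot.state()["joint_pos"].round(2)); print(rows([.527,-.083,.2],down(108)))
E
```

```text
t: 9.7
ee_pos: [0.5476, -0.0909, 0.2755]
tcp_rot: [0.033, 0.333, 0.942, 0.013]
ft_force: [-0.7, -0.2, -0.2]
grip_width: 0.0852
t: 10.8
ee_pos: [0.5602, -0.0927, 0.303]
tcp_rot: [0.057, -0.181, 0.982, -0.014]
ft_force: [-0.9, -0.3, 0.5]
grip_width: 0.0854
[-0.17  0.24 -0.06  1.16  0.01 -0.54]
(array([0.1915, 0.1285, 0.4918]), array([-0.45 ,  1.082,  0.507]))
```

```bash
python3 -m jog '[[0,0,0,-0.45,1,0.5],[0,0,0,0,0,0]]'
python3 - <<'E'
from h import *
print(rows([.527,-.083,.2],down(108)))
E
```

```text
t: 11.0
ee_pos: [0.5585, -0.0924, 0.304]
tcp_rot: [0.002, -0.154, 0.988, 0.001]
ft_force: [1.2, 0.0, -0.1]
grip_width: 0.0857
(array([0.1385, 0.092 , 0.5196]), array([ 0.014,  0.051, -0.05 ]))
```

```bash
python3 -m jog '[[0.046,0.03,0.17,0,0,0],[0.046,0.03,0.17,0,0,0],[0.046,0.03,0.17,0,0,0],[0,0,0,0,0,0]]'
python3 - <<'E'
from h import *
p=optics.capture("wrist"); cv2.imwrite("pics/w5.png",p["pixels"]); np.save("w5.npy",p,allow_pickle=True)
print(tool()[0],tool()[1].as_matrix().round(3))
for q,z in [("key_grip",.089),("holder",0),("key_tip",.006)]:
    for a in models.mark_of(p,q)[:2]: print(q,a["point"],a["confidence"],at_z(p,*a["point"],z))
W=cloud(p); im=cv2.cvtColor(p["pixels"],cv2.COLOR_BGR2HSV).astype(int); H,S=im[...,0],im[...,1]; z=W[...,2]
m=((H<6)|(H>174))&(S>150)&(z>.097)&(z<.108); P=W[m]; print(len(P),np.median(P,0),cv2.minAreaRect(P[:,:2].astype(np.float32)*1000))
m=(H>8)&(H<25)&(S>60)&(z>.046)&(z<.055); P=W[m]; print(len(P),np.median(P,0),cv2.minAreaRect(P[:,:2].astype(np.float32)*1000))
E
```

```text
t: 11.4
ee_pos: [0.5309, -0.0837, 0.2039]
tcp_rot: [0.011, -0.152, 0.988, -0.001]
ft_force: [-0.8, 0.0, -0.4]
grip_width: 0.0854
[ 0.53420947 -0.08431319  0.20719776] [[-0.953 -0.301  0.028]
 [-0.301  0.954 -0.001]
 [-0.027 -0.009 -1.   ]]
key_grip [264.2, 166.2] 0.55 [ 0.50770428 -0.08855608  0.089     ]
holder [263.6, 145.3] 0.94 [ 0.506089   -0.08904592  0.        ]
key_tip [263.8, 152.8] 0.63 [ 0.51200738 -0.08698499  0.006     ]
1624 [ 0.50709314 -0.08849604  0.10228735] ((508.1114501953125, -88.37088012695312), (28.03221321105957, 27.20648765563965), 20.657461166381836)
3330 [ 0.49560848 -0.09616277  0.05032851] ((641.07080078125, -127.22376251220703), (74.06676483154297, 352.18597412109375), 73.90180969238281)
```

View pics/w5.png

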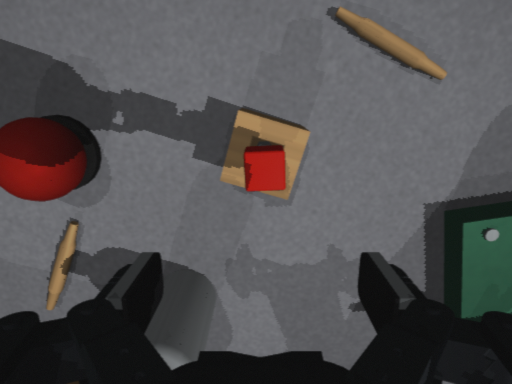

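```bash
python3 - <<'E'
from h import *
print(rows([.5075,-.0885,.2],down(110.6)))
E
```

```text
(array([0.1559, 0.0316, 0.0485]), array([-0.138,  0.338, -0.536]))
```

```bash
python3 -m jog '[[0,0,0,-0.13,0.33,-0.53],[0.12,0.02,0.04,0,0,0],[0,0,0,0,0,0]]'
python3 - <<'E'
from h import *
print(rows([.5075,-.0885,.11],down(110.6)))
E
```

```text
t: 11.9
ee_pos: [0.5217, -0.0913, 0.2102]
tcp_rot: [0.007, -0.179, 0.984, -0.003]
ft_force: [-0.3, 0.1, 0.4]
grip_width: 0.0851
(array([0.0684, 0.0424, 0.5   ]), array([-0.085,  0.136,  0.012]))
```

```bash
python3 -m jog '[[0.068,0.042,0.1,-0.08,0.13,0],[0,0,0.12,0,0,0],[0,0,0.12,0,0,0],[0,0,0,0,0,0]]'
python3 - <<'E'
from h import *
print(tool()[0],rows([.5075,-.0885,.095],down(110.6)))
E
```

```text
t: 12.3
ee_pos: [0.5191, -0.0907, 0.1511]
tcp_rot: [0.013, -0.179, 0.984, -0.005]
ft_force: [-0.2, -0.5, -0.3]
grip_width: 0.0853
[ 0.5191205  -0.09070284  0.15114516] (array([0.0571, 0.0345, 0.279 ]), array([-0.136,  0.235, -0.005]))
```

```bash
python3 -m jog '[[0.057,0.035,0,-0.13,0.23,0],[0.02,0,0,0,0.1,0],[0,0,0,0,0,0]]'
python3 - <<'E'
from h import *
print(tool()[0],rows([.5075,-.0885,.095],down(110.6)))
E
```

```text
t: 12.6
ee_pos: [0.506, -0.0903, 0.1561]
tcp_rot: [-0.001, -0.178, 0.984, -0.002]
ft_force: [0.1, 0.1, 0.7]
grip_width: 0.0853
[ 0.5059839  -0.09028522  0.15612805] (array([-0.0114,  0.007 ,  0.3056]), array([-0.044, -0.038, -0.007]))
```

```bash
python3 -m jog '[[-0.006,0.006,0.08,0,0,0],[0,0,0.08,0,0.05,0],[0,0,0.08,0,0.05,0],[0,0,0.04,0,0.03,0],[0,0,0,0,0,0]]'
python3 - <<'E'
from h import *
print(tool()[0],rows([.5075,-.0885,.095],down(110.6)))
E
```

```text
t: 13.1
ee_pos: [0.5124, -0.0902, 0.1049]
tcp_rot: [-0.002, -0.178, 0.984, -0.006]
ft_force: [-0.5, -0.7, 0.3]
grip_width: 0.0851
[ 0.51236047 -0.09015962  0.10491817] (array([0.0196, 0.0168, 0.0495]), array([-0.111, -0.059, -0.011]))
```

```bash
python3 -m jog '[[0.02,0.016,0.025,-0.1,-0.05,0],[0.012,0,0.025,0,0,0],[0,0,0,0,0,0]]'
python3 - <<'E'
from h import *
print(tool()[0],rows([.5075,-.0885,.095],down(110.6)))
E
```

```text
t: 13.4
ee_pos: [0.506, -0.0896, 0.0961]
tcp_rot: [0.001, -0.178, 0.984, -0.001]
ft_force: [0.1, 0.2, 0.0]
grip_width: 0.0856
[ 0.5060099  -0.08963589  0.09614051] (array([-0.009 ,  0.0027,  0.0057]), array([-0.018,  0.023, -0.01 ]))
```

```bash
python3 -m jog '[[-0.006,0.003,0.003,0,0,0],[0,0,0,0,0,0],[0,0,0,0,0,0],[0,0,0,0,0,0],[0,0,0,0,0,0],[0,0,0,0,0,0]]' 0 70
python3 - <<'E'
from h import *
print(tool()[0],robot.state()["grip_width"],rows([.5075,-.0885,.095],down(110.6)))
E
```

```text
t: 14.0
ee_pos: [0.5079, -0.0888, 0.0967]
tcp_rot: [0.002, -0.178, 0.984, -0.001]
ft_force: [-0.4, 0.4, -0.6]
grip_width: 0.0269
[ 0.5078524  -0.08877997  0.09668865] 0.02685515169293663 (array([0.0012, 0.002 , 0.0084]), array([-0.03 ,  0.044, -0.012]))
```

```bash
python3 -m jog '[[0,0,-0.1,0,0,0],[0,0,-0.15,0,0,0],[0,0,-0.15,0,0,0],[0,0,-0.15,0,0,0],[0,0,-0.15,0,0,0],[0,0,0,0,0,0]]'
python3 - <<'E'
from h import *
print(robot.state()["joint_pos"].round(2),robot.state()["grip_width"])
for n in ["scene","wrist","top"]:
    p=optics.capture(n); cv2.imwrite(f"pics/{n}6.png",p["pixels"]); np.save(f"{n}6.npy",p,allow_pickle=True)
    for q in ["key_tip","key_grip"]: print(n,q,[(a["point"],a["confidence"]) for a in models.mark_of(p,q)[:2]])
p=np.load("scene6.npy",allow_pickle=True).item()
P=tool()[0]; u,v=proj(p,P); print(u,v,P); u,v=int(u),int(v)
cv2.imwrite("pics/s6c.png",cv2.resize(p["pixels"][v-25:v+75,u-50:u+50],(600,600),interpolation=cv2.INTER_CUBIC))
E
```

```text
t: 14.6
ee_pos: [0.5038, -0.088, 0.2377]
tcp_rot: [-0.003, -0.178, 0.984, 0.001]
ft_force: [0.4, -0.7, -1.6]
grip_width: 0.0269
[-0.17  0.25 -0.2   1.12 -0.   -0.53] 0.026946779446946647
scene key_tip [([188.1, 177.2], 0.77)]
scene key_grip [([187.2, 144.8], 0.88)]
wrist key_tip [([258.4, 211.6], 0.89)]
wrist key_grip [([259.3, 277.2], 0.85)]
top key_tip []
top key_grip [([332.7, 187.3], 0.36)]
186.25468531231445 141.17078405724493 [ 0.50078521 -0.08752121  0.23284772]
```

View pics/s6c.png

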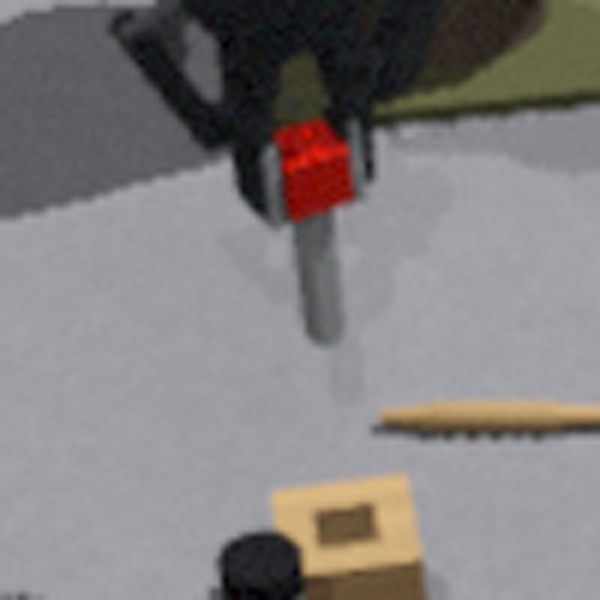

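View pics/wrist6.png

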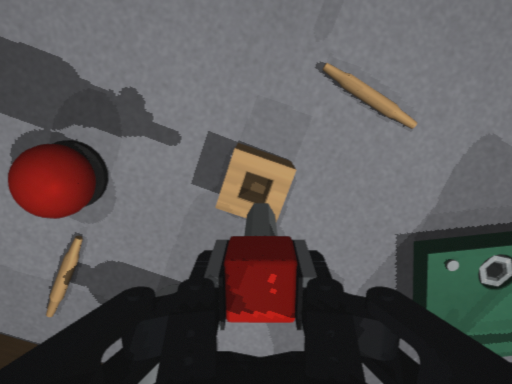

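```bash
python3 - <<'E'
from h import *
p=np.load("wrist6.npy",allow_pickle=True).item()
c=p["pixels"][195:240,235:285]; c=cv2.convertScaleAbs(c,alpha=3.0); cv2.imwrite("pics/w6c.png",cv2.resize(c,None,fx=12,fy=12,interpolation=cv2.INTER_CUBIC))
Rm,t=cam(p); print(cam_in_tool(p)[0], tool()[0])
W=cloud(p)
for v in (206,212,218,224,230): print(v,W[v,252:270,:].round(4)[::3].tolist())
P,r=tool(); tip=P+r.apply([0,0,.0907]); print(tip,proj(p,tip),proj(p,P+r.apply([0,0,.0207])))
E
```

```text
[ 7.04026218e-02 -1.11054789e-04 -1.17948039e-01] [ 0.50078521 -0.08752121  0.23284772]
206 [[0.4961, -0.0941, 0.1477], [0.4936, -0.0929, 0.1539], [0.493, -0.0912, 0.1537], [0.4928, -0.0893, 0.1524], [0.4916, -0.0877, 0.1542], [0.4909, -0.086, 0.1545]]
212 [[0.4958, -0.094, 0.1609], [0.494, -0.0927, 0.1649], [0.4934, -0.0911, 0.1648], [0.4929, -0.0893, 0.1644], [0.4916, -0.088, 0.1666], [0.4915, -0.0861, 0.1649]]
218 [[0.4951, -0.0941, 0.1741], [0.4943, -0.0925, 0.1747], [0.4929, -0.0913, 0.1772], [0.4929, -0.0895, 0.1755], [0.4921, -0.0879, 0.1759], [0.4914, -0.0865, 0.1764]]
224 [[0.495, -0.0939, 0.184], [0.4939, -0.0926, 0.1857], [0.4936, -0.091, 0.1848], [0.4931, -0.0895, 0.1846], [0.4927, -0.0879, 0.1842], [0.4918, -0.0865, 0.1851]]
230 [[0.4945, -0.094, 0.1943], [0.4943, -0.0924, 0.1934], [0.4937, -0.091, 0.1934], [0.4935, -0.0894, 0.1927], [0.4924, -0.0882, 0.1942], [0.4917, -0.0869, 0.1946]]
[ 0.49944522 -0.08734019  0.1421578 ] (np.float64(259.99754878002216), np.float64(211.4741187744825)) (np.float64(260.04274457007824), np.float64(259.9996610754517))
```

View pics/w6c.png

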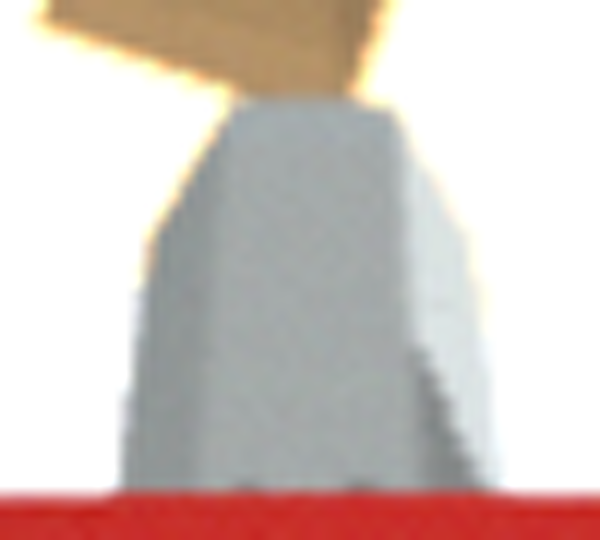

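```bash
python3 -m jog '[[-0.073,0.181,0,0,0,0],[-0.073,0.181,0,0,0,0],[-0.073,0.181,0,0,0,0],[-0.073,0.181,0,0,0,0],[-0.073,0.181,0,0,0,0],[-0.073,0.181,0,0,0,0],[-0.06,0.16,0,0,0,0],[0,0,0,0,0,0]]'
python3 -m jog '[[0,0,0,0,0,-1],[0,0,0,0,0,-1],[0,0,0,0,0,-1],[0,0,0,0,0,-1],[0,0,0,0,0,0]]'
python3 - <<'E'
from h import *
print(tool()[0],robot.state()["grip_width"],rows([.507,.1863,.18],down(157.5)),robot.state()["joint_pos"].round(2))
E
```

```text
t: 15.85
ee_pos: [0.508, 0.1891, 0.2289]
tcp_rot: [-0.009, -0.175, 0.984, 0.002]
ft_force: [-0.5, -0.1, -1.4]
grip_width: 0.027
t: 16.35
ee_pos: [0.5066, 0.1886, 0.2261]
tcp_rot: [-0.011, -0.376, 0.927, 0.003]
ft_force: [0.6, 0.2, -1.9]
grip_width: 0.0272
[0.50661394 0.18860386 0.22611858] 0.027171260504613236 (array([ 0.0025, -0.0128,  0.2305]), array([ 0.174, -0.148, -4.076])) [ 0.35  0.32 -0.14  1.14  0.01 -0.42]
```

```bash
python3 -m jog '[[0,0,0,0.05,-0.05,-1],[0,0,0,0.05,-0.05,-1],[0,0,0,0.05,-0.05,-1],[0,0,0,0,0,-1],[0,0,0,0,0,0]]'
python3 - <<'E'
from h import *
print(tool()[0],robot.state()["grip_width"],rows([.507,.1863,.16],down(157.5)),robot.state()["joint_pos"].round(2))
E
```

```text
t: 16.85
ee_pos: [0.5059, 0.1858, 0.2244]
tcp_rot: [-0.002, -0.553, 0.833, 0.0]
ft_force: [-0.3, 0.1, -1.8]
grip_width: 0.0271
[0.50593343 0.18578452 0.22444046] 0.02708676336007778 (array([-0.0055, -0.0049,  0.3222]), array([ 0.03 , -0.032, -0.066])) [ 0.35  0.3  -0.16  1.11 -0.   -0.82]
```

Now I'll go down to where the tip is about 15 mm above the mouth and look.

```bash
python3 -m jog '[[-0.004,-0.004,0.08,0,0,0],[0,0,0.1,0,0,0],[0,0,0.1,0,0,0],[0,0,0.08,0,0,0],[0,0,0.04,0,0,0],[0,0,0,0,0,0]]'
python3 - <<'E'
from h import *
P,r=tool();print(P,rows([.507,.1863,.14],down(157.5)))
for n in ["scene","wrist","top"]:
    p=optics.capture(n); cv2.imwrite(f"pics/{n}7.png",p["pixels"]); np.save(f"{n}7.npy",p,allow_pickle=True)
    for q in ["key_tip","socket_mouth"]: print(n,q,[(a["point"],a["confidence"]) for a in models.mark_of(p,q)[:2]])
    tip=P+r.apply([0,0,.0907]); print(proj(p,tip),proj(p,[.507,.1863,.031]))
p=np.load("scene7.npy",allow_pickle=True).item(); c=p["pixels"][140:230,255:345]; cv2.imwrite("pics/s7c.png",cv2.resize(c,(600,600),interpolation=cv2.INTER_CUBIC))
E
```

```text
t: 17.45
ee_pos: [0.5076, 0.1844, 0.1421]
tcp_rot: [-0.002, -0.543, 0.84, -0.0]
ft_force: [-0.6, 0.0, -1.7]
grip_width: 0.027
[0.50760627 0.18443102 0.14214089] (array([-0.0073,  0.0066,  0.0107]), array([ 0.016, -0.029, -0.302]))
scene key_tip [([295.1, 193.8], 0.68)]
scene socket_mouth [([129.2, 281.3], 0.68), ([294.6, 197.1], 0.38)]
(np.float64(294.761000721937), np.float64(189.37592339167307)) (np.float64(295.11851661957894), np.float64(195.10888963990155))
wrist key_tip [([259.3, 213.1], 0.92), ([423.4, 338.2], 0.74)]
wrist socket_mouth [([263.4, 202.8], 0.63)]
(np.float64(262.4081625856759), np.float64(208.89968469248953)) (np.float64(263.8411084022049), np.float64(202.38959781255303))
top key_tip []
top socket_mouth [([375.2, 131.9], 0.43)]
(np.float64(194.92455606841332), np.float64(203.50040039435888)) (np.float64(195.21456863471408), np.float64(204.96590568925168))
```

View pics/s7c.png

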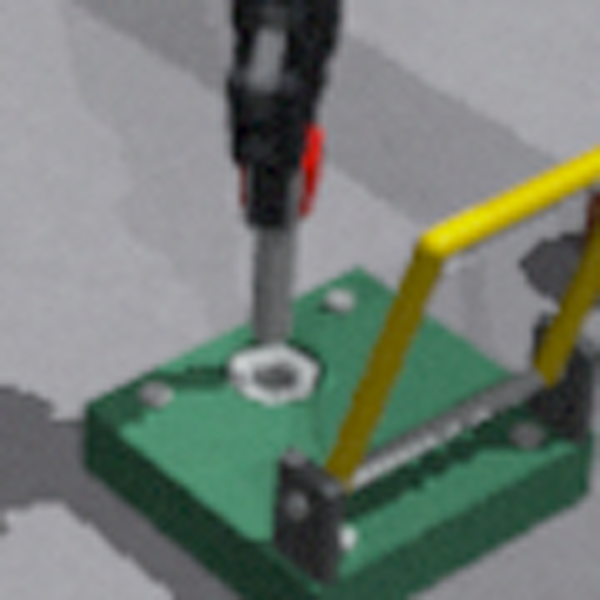

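View pics/wrist7.png

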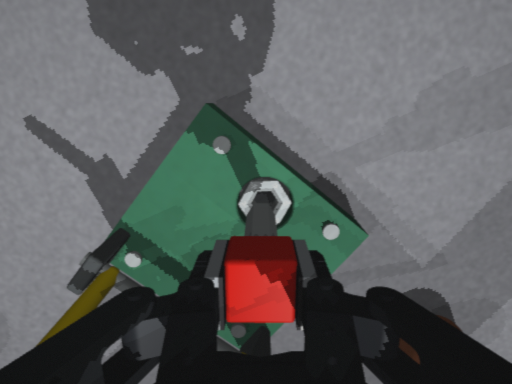

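```bash
python3 -m jog '[[-0.007,0.007,0,0,0,-0.3],[-0.003,0.003,0.03,0,0,-0.1],[0,0,0.03,0,0,0],[0,0,0,0,0,0]]'
python3 - <<'E'
from h import *
P,r=tool();print(P,rows([.507,.1863,.115],down(157.5)))
E
```

```text
t: 18.3
ee_pos: [0.5079, 0.1882, 0.1314]
tcp_rot: [0.001, -0.562, 0.827, -0.001]
ft_force: [-0.4, -0.4, -2.2]
grip_width: 0.0268
[0.50793337 0.18821345 0.13141339] (array([0.0107, 0.001 , 0.0821]), array([-0.019,  0.005,  0.157]))
```

```bash
python3 -m jog '[[0.009,0.001,0.02,0,0,0.15],[0,0,0.02,0,0,0],[0,0,0.02,0,0,0],[0,0,0,0,0,0]]'
python3 - <<'E'
from h import *
P,r=tool();print(P,robot.state()["ft_force"],rows([.507,.1863,.1],down(157.5)))
E
```

```text
t: 18.7
ee_pos: [0.5065, 0.1862, 0.1176]
tcp_rot: [0.0, -0.555, 0.832, -0.001]
ft_force: [-0.6, -0.6, -2.6]
grip_width: 0.0269
[0.50650589 0.18620934 0.1176458 ] [-0.61813693 -0.62323682 -2.61175582] (array([-0.0014, -0.002 ,  0.0882]), array([-0.009, -0.005, -0.008]))
```

```bash
python3 -m jog '[[0,0,0.02,0,0,0],[0,0,0.02,0,0,0],[0,0,0.02,0,0,0],[0,0,0,0,0,0]]'
python3 - <<'E'
from h import *
P,r=tool();s=robot.state();print(P,s["ft_force"],s["wrist_torque"],rows([.507,.1863,.1],down(157.5)))
E
```

```text
t: 19.1
ee_pos: [0.5067, 0.1862, 0.1046]
tcp_rot: [0.0, -0.555, 0.832, -0.001]
ft_force: [-0.7, 0.0, -2.1]
grip_width: 0.0269
[0.50669816 0.18619261 0.10459294] [-0.69352542  0.02840065 -2.10482371] [-0.03635714 -0.01688231 -0.04757509] (array([-0.0011, -0.0012,  0.023 ]), array([-0.011, -0.004, -0.009]))
```

Slides in freely (tip at about 14 mm). I'll go to the floor.

```bash
python3 -m jog '[[0,0,0.015,0,0,0],[0,0,0.012,0,0,0],[0,0,0.006,0,0,0],[0,0,0,0,0,0]]'
python3 - <<'E'
from h import *
P,r=tool();s=robot.state();print(P,s["ft_force"],s["wrist_torque"],s["grip_width"],rows([.507,.1863,.1],down(157.5)),s["joint_pos"].round(2))
E
```

```text
t: 19.5
ee_pos: [0.5071, 0.1865, 0.1]
tcp_rot: [0.001, -0.555, 0.832, -0.001]
ft_force: [-0.1, 0.4, -1.5]
grip_width: 0.027
[0.50713329 0.18650758 0.10003882] [-0.14357091  0.36142904 -1.49161805] [-0.04068028  0.1655164   0.02084683] 0.027021420224557176 (array([0.0012, 0.0002, 0.0002]), array([-0.023,  0.011, -0.008])) [ 0.35  0.4  -0.37  0.8  -0.   -0.82]
```

```bash
cat > c.py <<'E'
from h import *
P,r=tool();s=robot.state();m=r.as_matrix();y=np.degrees(np.arctan2(m[1,1],m[0,1]));print(P.round(4),"yaw",y.round(1),s["ft_force"].round(1),s["wrist_torque"].round(2),s["grip_width"].round(4),rows([.5071,.1865,.0998],down(y)),s["joint_pos"].round(2))
E
python3 -m jog '[[0,0,0,0,0,1],[0,0,0,0,0,1],[0,0,0,0,0,1],[0,0,0,0,0,1],[0,0,0,0,0,0]]' 0 100
python3 c.py
```

```text
t: 20.0
ee_pos: [0.5064, 0.1865, 0.0999]
tcp_rot: [0.001, -0.372, 0.928, -0.0]
ft_force: [-0.6, -0.3, -1.2]
grip_width: 0.0263Traceback (most recent call last):
  File "c.py", line 2, in <module>
    P,r=tool();s=robot.state();m=r.as_matrix();y=np.degrees(np.arctan2(m[1,1],m[0,1]));print(P.round(4),"yaw",y.round(1),s["ft_force"].round(1),s["wrist_torque"].round(2),s["grip_width"].round(4),rows([.5071,.1865,.0998],down(y)),s["joint_pos"].round(2))
                                                                                                                                                                           ^^^^^^^^^^^^^^^^^^^^^
AttributeError: 'float' object has no attribute 'round'
```

```bash
sed -i 's/s\["grip_width"\].round(4)/round(s["grip_width"],4)/' c.py; python3 c.py
python3 -m jog '[[0,0,0,0,0,1],[0,0,0,0,0,1],[0,0,0,0,0,1],[0,0,0,0,0,1],[0,0,0,0,0,1],[0,0,0,0,0,1],[0,0,0,0,0,1],[0,0,0,0,0,1],[0,0,0,0,0,1],[0,0,0,0,0,0]]'
python3 c.py
```

```text
[0.5064 0.1865 0.0999] yaw 133.7 [-0.6 -0.3 -1.2] [-0.07  0.08  0.06] 0.0263 (array([-0.0025, -0.0024,  0.0003]), array([-0.01 ,  0.014,  0.   ])) [ 0.35  0.4  -0.37  0.8  -0.   -0.41]
t: 21.0
ee_pos: [0.5062, 0.1865, 0.0999]
tcp_rot: [0.001, 0.073, 0.997, -0.0]
ft_force: [-0.8, -0.6, -0.0]
grip_width: 0.0264
[0.5062 0.1865 0.0999] yaw 81.6 [-0.8 -0.6 -0. ] [-0.05  0.1   0.04] 0.0264 (array([-0.0043,  0.0008,  0.0004]), array([-0.   ,  0.019,  0.   ])) [ 0.35  0.4  -0.37  0.8  -0.    0.5 ]
```

First quarter turn done. I'll continue.

```bash
python3 -m jog '[[-0.003,0,0,0,0,1],[0,0,0,0,0,1],[0,0,0,0,0,1],[0,0,0,0,0,1],[0,0,0,0,0,1],[0,0,0,0,0,1],[0,0,0,0,0,1],[0,0,0,0,0,1],[0,0,0,0,0,1]]'
python3 c.py
```

```text
t: 21.9
ee_pos: [0.5062, 0.1866, 0.0999]
tcp_rot: [0.0, 0.498, 0.867, 0.0]
ft_force: [-0.5, -0.1, -0.9]
grip_width: 0.0264
[0.5062 0.1866 0.0999] yaw 30.2 [-0.5 -0.1 -0.9] [-0.06  0.11  0.16] 0.0264 (array([-0.0026,  0.0038,  0.0003]), array([ 0.007,  0.006, -0.   ])) [ 0.35  0.4  -0.37  0.8  -0.    1.4 ]
```

```bash
python3 -m jog '[[0,0,0,0,0,1],[0,0,0,0,0,1],[0,0,0,0,0,1],[0,0,0,0,0,1]]'
python3 c.py
python3 -m jog '[[0,0,0,0,0,0.6],[0,0,0,0,0,0.6]]'
python3 c.py
```

```text
t: 22.3
ee_pos: [0.5062, 0.1867, 0.0999]
tcp_rot: [0.0, 0.66, 0.751, 0.0]
ft_force: [-0.0, -0.5, 0.4]
grip_width: 0.0263
[0.5062 0.1867 0.0999] yaw 7.4 [-0.  -0.5  0.4] [-0.06  0.19  0.18] 0.0263 (array([-0.0015,  0.0046,  0.0004]), array([ 0.01 ,  0.003, -0.   ])) [ 0.35  0.4  -0.37  0.8  -0.    1.8 ]
t: 22.5
ee_pos: [0.5062, 0.1867, 0.0999]
tcp_rot: [0.0, 0.703, 0.711, 0.0]
ft_force: [-1.0, -0.0, -0.1]
grip_width: 0.0262
[0.5062 0.1867 0.0999] yaw 0.6 [-1.  -0.  -0.1] [-0.1   0.18  0.17] 0.0262 (array([-0.0011,  0.0046,  0.0003]), array([ 0.011,  0.002, -0.   ])) [ 0.35  0.4  -0.37  0.8  -0.    1.91]
```

```bash
python3 -m jog '[[0,0,0,0,0,0.4],[0,0,0,0,0,0.4]]'
python3 c.py
python3 -m jog '[[0,0,0,0,0,0.4],[0,0,0,0,0,0.4]]'
python3 c.py
```

```text
t: 22.7
ee_pos: [0.5061, 0.1867, 0.0999]
tcp_rot: [0.0, 0.729, 0.684, 0.0]
ft_force: [0.0, -0.3, -0.3]
grip_width: 0.0267
[0.5061 0.1867 0.0999] yaw -3.7 [ 0.  -0.3 -0.3] [-0.07  0.14  0.19] 0.0267 (array([-0.0006,  0.0049,  0.0003]), array([ 0.011,  0.002, -0.   ])) [ 0.35  0.4  -0.37  0.8  -0.    1.99]
t: 22.9
ee_pos: [0.5061, 0.1867, 0.0999]
tcp_rot: [0.0, 0.754, 0.656, 0.0]
ft_force: [-0.7, 0.3, -0.8]
grip_width: 0.0268
[0.5061 0.1867 0.0999] yaw -8.0 [-0.7  0.3 -0.8] [-0.04  0.17  0.17] 0.0268 (array([-0.0004,  0.0049,  0.0003]), array([ 0.012,  0.001, -0.   ])) [ 0.35  0.4  -0.37  0.8  -0.    2.06]
```

```bash
python3 -m jog '[[0,0,0,0,0,0.4],[0,0,0,0,0,0.4]]'
python3 c.py
python3 -m jog '[[0,0,0,0,0,0.4],[0,0,0,0,0,0.4]]'
python3 c.py
```

```text
t: 23.1
ee_pos: [0.5061, 0.1868, 0.0999]
tcp_rot: [0.0, 0.778, 0.628, 0.0]
ft_force: [-1.2, -0.9, -0.6]
grip_width: 0.0266
[0.5061 0.1868 0.0999] yaw -12.2 [-1.2 -0.9 -0.6] [-0.09  0.14  0.18] 0.0266 (array([-0.0002,  0.005 ,  0.0003]), array([ 0.012,  0.   , -0.   ])) [ 0.35  0.4  -0.37  0.8  -0.    2.14]
t: 23.3
ee_pos: [0.5061, 0.1868, 0.0998]
tcp_rot: [0.001, 0.801, 0.598, 0.0]
ft_force: [-1.4, -1.0, -0.9]
grip_width: 0.0264
[0.5061 0.1868 0.0998] yaw -16.5 [-1.4 -1.  -0.9] [-0.07  0.14  0.29] 0.0264 (array([0.0001, 0.005 , 0.0002]), array([ 0.013, -0.   ,  0.   ])) [ 0.35  0.4  -0.37  0.8  -0.    2.21]
```

```bash
python3 -m jog '[[0,0,0,0,0,0.4],[0,0,0,0,0,0]]'
python3 c.py
python3 -m jog '[[0,0,0,0,0,0.4],[0,0,0,0,0,0.3]]'
python3 c.py
```

```text
t: 23.5
ee_pos: [0.5061, 0.1868, 0.0998]
tcp_rot: [0.001, 0.811, 0.585, 0.0]
ft_force: [-0.5, 0.2, -0.5]
grip_width: 0.0266
[0.5061 0.1868 0.0998] yaw -18.4 [-0.5  0.2 -0.5] [-0.1   0.15  0.16] 0.0266 (array([0.0001, 0.0051, 0.0001]), array([ 0.014,  0.   , -0.   ])) [ 0.35  0.4  -0.37  0.8  -0.    2.25]
t: 23.7
ee_pos: [0.5061, 0.1869, 0.0998]
tcp_rot: [0.001, 0.83, 0.558, 0.0]
ft_force: [-0.4, 0.2, -0.9]
grip_width: 0.0267
[0.5061 0.1869 0.0998] yaw -22.1 [-0.4  0.2 -0.9] [-0.15  0.09  0.43] 0.0267 (array([0.0002, 0.0052, 0.0001]), array([ 0.015,  0.   , -0.   ])) [ 0.35  0.4  -0.37  0.8  -0.    2.31]
```

```bash
python3 -m jog '[[0,0,0,0,0,0.4],[0,0,0,0,0,0.4],[0,0,0,0,0,0.4]]'
python3 c.py
python3 - <<'E'
from h import *
p=optics.capture("wrist"); cv2.imwrite("pics/w8.png",p["pixels"]); np.save("w8.npy",p,allow_pickle=True)
E
```

```text
t: 24.0
ee_pos: [0.5061, 0.1868, 0.0998]
tcp_rot: [0.001, 0.861, 0.509, 0.0]
ft_force: [-0.6, -0.7, 0.3]
grip_width: 0.0267
[0.5061 0.1868 0.0998] yaw -28.9 [-0.6 -0.7  0.3] [-0.04  0.14  0.29] 0.0267 (array([ 0.0009,  0.005 , -0.    ]), array([ 0.016, -0.001,  0.   ])) [ 0.35  0.4  -0.37  0.8  -0.    2.43]
```

View pics/w8.png

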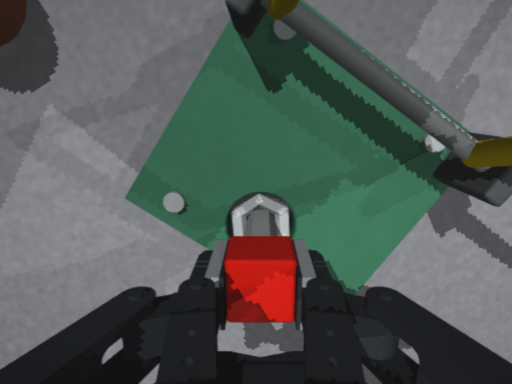

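```bash
python3 - <<'E'
from h import *
p=np.load("w8.npy",allow_pickle=True).item()
c=p["pixels"][185:245,220:300]; c=cv2.convertScaleAbs(c,alpha=1.5); cv2.imwrite("pics/w8c.png",cv2.resize(c,None,fx=10,fy=10,interpolation=cv2.INTER_CUBIC))
E
```

```text
(no output)
```

View pics/w8c.png

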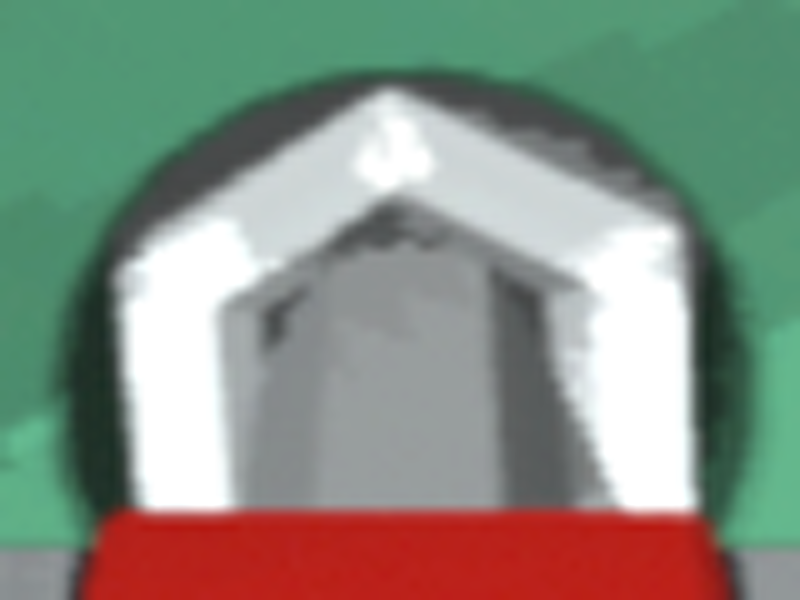

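```bash
python3 -m jog '[[0,0,0,0,0,-0.5],[0,0,0,0,0,-0.5],[0,0,0,0,0,-0.5],[0,0,0,0,0,-0.5],[0,0,0,0,0,0]]'
python3 c.py
python3 - <<'E'
from h import *
p=optics.capture("wrist"); np.save("w9.npy",p,allow_pickle=True)
c=p["pixels"][185:245,220:300]; c=cv2.convertScaleAbs(c,alpha=1.5); cv2.imwrite("pics/w9c.png",cv2.resize(c,None,fx=10,fy=10,interpolation=cv2.INTER_CUBIC))
E
```

```text
t: 24.55
ee_pos: [0.5062, 0.1868, 0.0998]
tcp_rot: [0.0, 0.802, 0.597, 0.0]
ft_force: [-0.2, -0.8, -0.7]
grip_width: 0.0265
[0.5062 0.1868 0.0998] yaw -16.7 [-0.2 -0.8 -0.7] [-0.05  0.15 -0.04] 0.0265 (array([ 0.0002,  0.0049, -0.    ]), array([ 0.012, -0.002,  0.   ])) [ 0.35  0.4  -0.37  0.8  -0.    2.22]
```

View pics/w9c.png

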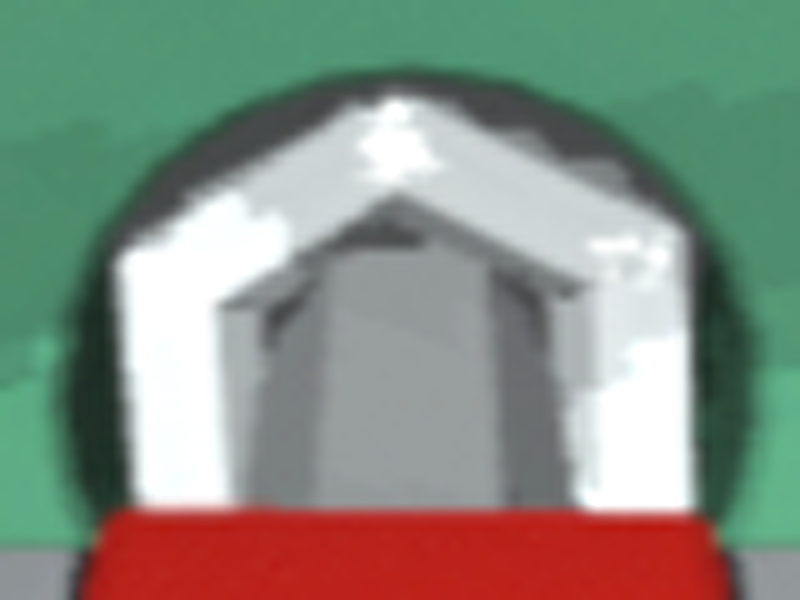

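```bash
cat > w.py <<'E'
from h import *; import sys
n=sys.argv[1]
p=optics.capture("wrist"); np.save(n+".npy",p,allow_pickle=True)
c=p["pixels"][185:245,220:300]; c=cv2.convertScaleAbs(c,alpha=1.5); cv2.imwrite(f"pics/{n}c.png",cv2.resize(c,None,fx=7,fy=7,interpolation=cv2.INTER_CUBIC))
E
python3 -m jog '[[0,0,0,0,0,0.5],[0,0,0,0,0,0.5],[0,0,0,0,0,0.5],[0,0,0,0,0,0.5]]'
python3 c.py
python3 -m jog '[[0,0,0,0,0,0.7],[0,0,0,0,0,0.7]]'
python3 c.py; python3 w.py w10
```

```text
t: 25.0
ee_pos: [0.5062, 0.1868, 0.0998]
tcp_rot: [0.0, 0.86, 0.511, 0.001]
ft_force: [-0.1, 0.3, -0.5]
grip_width: 0.0268
[0.5062 0.1868 0.0998] yaw -28.6 [-0.1  0.3 -0.5] [-0.12  0.1   0.18] 0.0268 (array([0.001 , 0.0048, 0.    ]), array([ 0.012, -0.005,  0.   ])) [ 0.35  0.4  -0.37  0.8  -0.    2.42]
t: 25.2
ee_pos: [0.5062, 0.1868, 0.0998]
tcp_rot: [0.0, 0.895, 0.447, 0.001]
ft_force: [-0.4, -0.4, -0.3]
grip_width: 0.0263
[0.5062 0.1868 0.0998] yaw -36.9 [-0.4 -0.4 -0.3] [-0.09  0.09  0.04] 0.0263 (array([0.0016, 0.0046, 0.0001]), array([ 0.012, -0.007,  0.   ])) [ 0.35  0.4  -0.37  0.8  -0.    2.57]
```

View pics/w10c.png

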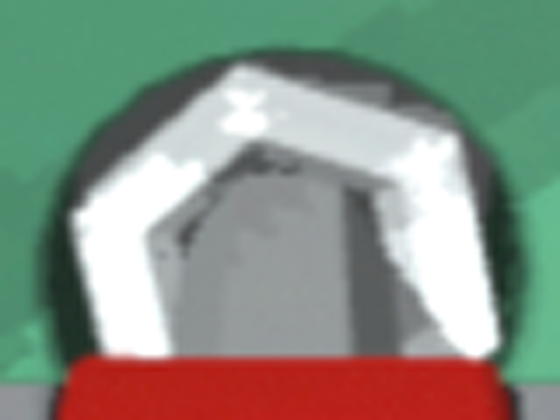

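```bash
python3 -m jog '[[0,0,0,0,0,0.8],[0,0,0,0,0,0.8],[0,0,0,0,0,0.6],[0,0,0,0,0,0]]'
python3 c.py; python3 w.py w11
```

```text
t: 25.65
ee_pos: [0.5064, 0.1868, 0.0998]
tcp_rot: [0.0, 0.939, 0.343, 0.001]
ft_force: [-0.7, -0.2, -0.3]
grip_width: 0.0269
[0.5064 0.1868 0.0998] yaw -49.9 [-0.7 -0.2 -0.3] [ 0.03  0.07 -0.03] 0.0269 (array([ 0.0018,  0.0033, -0.0001]), array([ 0.013, -0.012,  0.   ])) [ 0.35  0.4  -0.37  0.8  -0.    2.8 ]
```

View pics/w11c.png

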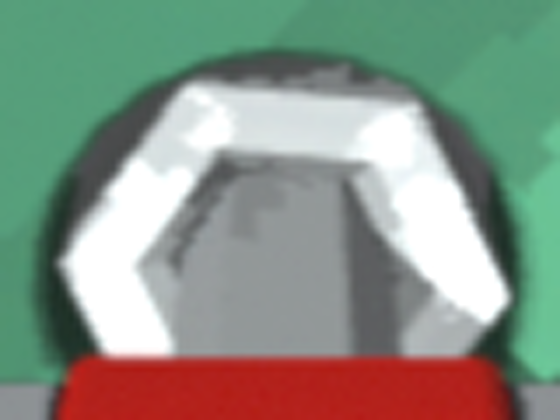

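```bash
python3 - <<'E'
from h import *
p=np.load("w11.npy",allow_pickle=True).item()
P=[at_z(p,220+(a+.5)/7-.5,185+(b+.5)/7-.5,.031)[:2] for a,b in [(190,83),(415,103),(507,298),(65,262)]]
for c in ([.5071,.1865],[.5063,.1868]):
    d=np.array(P)-c; print((np.degrees(np.arctan2(d[:,1],d[:,0]))%60).round(1),np.hypot(*d.T)*1000)
d=P[1]-P[0]; print((np.degrees(np.arctan2(d[1],d[0]))%60))
d=P[2]-P[3]; print((np.degrees(np.arctan2(d[1],d[0]))))
print(np.array(P))
E
```

```text
[5.3 6.  4.8 5.6] [19.32970109 19.04182196 18.98442729 19.16360698]
[2.8 4.9 6.2 4.1] [19.4105168  19.80980028 19.69353944 18.46033202]
4.87965655674477
-54.79836975347217
[[0.51518468 0.20405777]
 [0.52603771 0.18848854]
 [0.51794153 0.17091572]
 [0.49595135 0.2020869 ]]
```

Screw corners measure 5.4° (mod 60) against 5.1° predicted at the 3.0 stop, and the screw stayed put under extra turning, so it is tight. I'll lift the key out.

```bash
python3 -m jog '[[0,0,0,0,0,0.5],[0,0,-0.03,0,0,0],[0,0,-0.05,0,0,0],[0,0,-0.08,0,0,0]]'
python3 c.py
python3 -m jog '[[0,0,-0.15,0,0,0],[0,0,-0.2,0,0,0],[0,0,-0.2,0,0,0],[0,0,0,0,0,0]]'
python3 c.py
python3 - <<'E'
from h import *
for n in ["scene","wrist"]:
    p=optics.capture(n); cv2.imwrite(f"pics/{n}12.png",p["pixels"]); np.save(f"{n}12.npy",p,allow_pickle=True)
E
```

```text
t: 26.1
ee_pos: [0.505, 0.1863, 0.1314]
tcp_rot: [0.0, 0.946, 0.323, -0.001]
ft_force: [-0.1, -0.7, -1.4]
grip_width: 0.0262
[0.505  0.1863 0.1314] yaw -52.3 [-0.1 -0.7 -1.4] [-0.07 -0.03 -0.07] 0.0262 (array([0.0092, 0.0057, 0.1578]), array([-0.   ,  0.026,  0.   ])) [ 0.35  0.37 -0.33  0.88 -0.    2.84]
t: 26.5
ee_pos: [0.5056, 0.1867, 0.2495]
tcp_rot: [0.0, 0.945, 0.326, 0.0]
ft_force: [0.3, -0.2, -1.5]
grip_width: 0.0262
[0.5056 0.1867 0.2495] yaw -52.0 [ 0.3 -0.2 -1.5] [ 0.06 -0.08  0.04] 0.0262 (array([0.0048, 0.0048, 0.7488]), array([ 0.009, -0.007,  0.   ])) [ 0.35  0.29 -0.12  1.16 -0.    2.83]
```

View pics/wrist12.png

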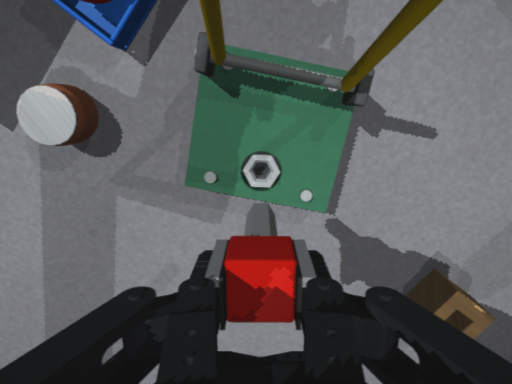

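View pics/scene12.png

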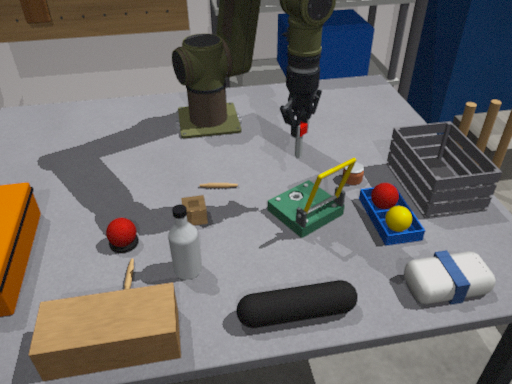

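```bash
python3 -m jog '[[-0.14,0.18,0,0,0,0],[-0.14,0.18,0,0,0,0],[-0.14,0.18,0,0,0,0],[-0.14,0.18,0,0,0,0],[-0.14,0.18,0,0,0,0],[-0.13,0.17,0,0,0,0]]'
python3 -m jog '[[0,0,0,0,0,-1],[0,0,0,0,0,-1],[0,0,0,0,0,-1],[0,0,0,0,0,-1],[0,0,0,0,0,-1],[0,0,0,0,0,-1],[0,0,0,0,0,-1],[0,0,0,0,0,-1],[0,0,0,0,0,-1],[0,0,0,0,0,-1],[0,0,0,0,0,-1],[0,0,0,0,0,-1]]'
sed 's/\[.5071,.1865,.0998\],down(y)/[.5078,-.0888,.2],down(110.6)/' c.py > d.py; python3 d.py
```

```text
t: 27.2
ee_pos: [0.5002, -0.0878, 0.2352]
tcp_rot: [-0.003, 0.942, 0.334, -0.011]
ft_force: [1.3, 0.8, -2.7]
grip_width: 0.0266
t: 28.4
ee_pos: [0.4823, -0.093, 0.2112]
tcp_rot: [-0.03, 0.57, 0.821, -0.017]
ft_force: [0.6, -0.5, -2.6]
grip_width: 0.0262
[ 0.4823 -0.093   0.2112] yaw 20.5 [ 0.6 -0.5 -2.6] [-0.03 -0.1  -0.02] 0.0262 (array([-0.0265,  0.1298,  0.047 ]), array([ -0.259,  -0.732, -15.729])) [-0.19  0.28 -0.24  1.12 -0.01  1.03]
```

```bash
python3 -m jog '[[0,0,-0.1,-0.25,-0.7,-1],[0,0,0,0,0,-1],[0,0,0,0,0,-1],[0,0,0,0,0,-1],[0,0,0,0,0,-1],[0,0,0,0,0,-1],[0,0,0,0,0,-1],[0,0,0,0,0,-1]]'
python3 d.py
python3 -m jog '[[0,0,0,0,0,-1],[0,0,0,0,0,-1],[0,0,0,0,0,-1],[0,0,0,0,0,-1],[0,0,0,0,0,-1],[0,0,0,0,0,-1],[0,0,0,0,0,-1],[0,0,0,0,0,0]]'
python3 d.py
```

```text
t: 29.2
ee_pos: [0.472, -0.0909, 0.2161]
tcp_rot: [-0.02, 0.184, 0.982, -0.026]
ft_force: [-0.2, 0.2, -1.4]
grip_width: 0.0267
[ 0.472  -0.0909  0.2161] yaw 68.8 [-0.2  0.2 -1.4] [ 0.07 -0.05 -0.  ] 0.0267 (array([-0.1655,  0.0791,  0.0711]), array([-0.457, -0.495, -7.298])) [-0.16  0.24 -0.28  1.09 -0.05  0.21]
t: 30.0
ee_pos: [0.4599, -0.0887, 0.2011]
tcp_rot: [-0.043, -0.182, 0.982, -0.012]
ft_force: [-0.8, 1.0, -2.3]
grip_width: 0.0268
[ 0.4599 -0.0887  0.2011] yaw 111.0 [-0.8  1.  -2.3] [ 0.04 -0.11 -0.01] 0.0268 (array([-0.2229, -0.0865, -0.0133]), array([-0.078, -0.88 ,  0.071])) [-0.16  0.25 -0.31  1.09 -0.05 -0.52]
```

```bash
python3 -m jog '[[-0.11,-0.04,-0.02,-0.08,-0.85,0.05],[-0.1,-0.03,0,0,0,0],[0,0,0,0,0,0]]'
python3 d.py
```

```text
t: 30.3
ee_pos: [0.5019, -0.0859, 0.199]
tcp_rot: [-0.004, -0.177, 0.984, 0.002]
ft_force: [1.0, -0.1, -2.0]
grip_width: 0.0266
[ 0.5019 -0.0859  0.199 ] yaw 110.4 [ 1.  -0.1 -2. ] [-0.02  0.03  0.05] 0.0266 (array([-0.0224, -0.024 , -0.0053]), array([ 0.053, -0.077, -0.033])) [-0.17  0.27 -0.28  1.03  0.   -0.53]
```

```bash
python3 -m jog '[[-0.02,-0.022,0,0.05,-0.07,0],[0,0,0.08,0,0,0],[0,0,0.08,0,0,0],[0,0,0.05,0,0,0],[0,0,0,0,0,0]]'
sed -i 's/,.2\],down/,.13],down/' d.py; python3 d.py; python3 - <<'E'
from h import *
p=optics.capture("wrist"); cv2.imwrite("pics/w13.png",p["pixels"]); P,r=tool(); print(proj(p,P+r.apply([0,0,.0907])),proj(p,[.508,-.0888,.05]))
E
```

```text
t: 30.8
ee_pos: [0.5034, -0.0888, 0.1529]
tcp_rot: [-0.004, -0.175, 0.985, 0.001]
ft_force: [-0.3, 0.7, -1.5]
grip_width: 0.0266
[ 0.5034 -0.0888  0.1529] yaw 110.2 [-0.3  0.7 -1.5] [0.05 0.03 0.01] 0.0266 (array([-0.0216, -0.0079,  0.1145]), array([ 0.024, -0.07 , -0.073])) [-0.17  0.31 -0.35  0.92 -0.   -0.53]
(np.float64(259.6508863780747), np.float64(212.30927343670686)) (np.float64(257.36483740108474), np.float64(212.74649846556218))
```

View pics/w13.png

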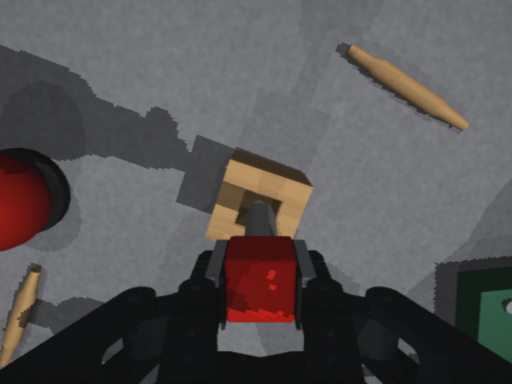

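```bash
python3 -m jog '[[-0.02,-0.007,0.01,0.02,-0.07,0],[0,0,0.03,0,0,0],[0,0,0,0,0,0]]'
python3 d.py
```

```text
t: 31.15
ee_pos: [0.5092, -0.089, 0.1465]
tcp_rot: [0.002, -0.175, 0.985, -0.0]
ft_force: [-0.0, -0.0, -2.0]
grip_width: 0.0269
[ 0.5092 -0.089   0.1465] yaw 110.2 [-0. -0. -2.] [-0.06  0.06  0.02] 0.0269 (array([0.0066, 0.0036, 0.0822]), array([-0.016,  0.035, -0.077])) [-0.17  0.32 -0.36  0.89  0.   -0.53]
```

```bash
python3 -m jog '[[0.006,0.003,0.03,0,0.03,0],[0,0,0.04,0,0,0],[0,0,0.04,0,0,0],[0,0,0,0,0,0]]'
python3 d.py
python3 -m jog '[[0,0,0.03,0,0,0],[0,0,0.03,0,0,0],[0,0,0,0,0,0]]'
python3 d.py
```

```text
t: 31.55
ee_pos: [0.5083, -0.0889, 0.1232]
tcp_rot: [0.001, -0.175, 0.985, -0.001]
ft_force: [-0.7, 0.4, -2.9]
grip_width: 0.0263
[ 0.5083 -0.0889  0.1232] yaw 110.2 [-0.7  0.4 -2.9] [-0.05 -0.01 -0.  ] 0.0263 (array([ 0.0023,  0.0015, -0.0341]), array([-0.024,  0.015, -0.077])) [-0.17  0.34 -0.4   0.83 -0.   -0.52]
t: 31.85
ee_pos: [0.5081, -0.0889, 0.1097]
tcp_rot: [0.001, -0.175, 0.985, -0.001]
ft_force: [0.2, -0.1, -1.6]
grip_width: 0.0266
[ 0.5081 -0.0889  0.1097] yaw 110.2 [ 0.2 -0.1 -1.6] [-0.05  0.01  0.01] 0.0266 (array([ 0.0013,  0.0009, -0.1013]), array([-0.019,  0.008, -0.077])) [-0.17  0.35 -0.42  0.8  -0.   -0.52]
```

```bash
python3 -m jog '[[0,0,0.03,0,0,0],[0,0,0.025,0,0,0],[0,0,0.012,0,0,0],[0,0,0,0,0,0]]'
python3 d.py
python3 -m jog '[[0,0,0.008,0,0,0],[0,0,0,0,0,0]]'
python3 d.py
```

```text
t: 32.25
ee_pos: [0.5091, -0.089, 0.0969]
tcp_rot: [0.002, -0.175, 0.985, -0.001]
ft_force: [0.4, -0.4, -1.6]
grip_width: 0.0265
[ 0.5091 -0.089   0.0969] yaw 110.2 [ 0.4 -0.4 -1.6] [-0.    0.02  0.01] 0.0265 (array([ 0.0053,  0.0028, -0.1658]), array([-0.028,  0.03 , -0.077])) [-0.17  0.37 -0.43  0.77 -0.   -0.52]
t: 32.45
ee_pos: [0.5098, -0.089, 0.0971]
tcp_rot: [0.003, -0.175, 0.985, -0.001]
ft_force: [-0.1, -0.2, -1.9]
grip_width: 0.0265
[ 0.5098 -0.089   0.0971] yaw 110.2 [-0.1 -0.2 -1.9] [-0.02 -0.02  0.01] 0.0265 (array([ 0.0082,  0.0037, -0.1643]), array([-0.035,  0.05 , -0.076])) [-0.17  0.37 -0.43  0.76 -0.   -0.52]
```

Back at the original height (TCP 0.097). I'll release and rise.

```bash
python3 -m jog '[[0,0,0.004,0,0,0],[0,0,0,0,0,0],[0,0,0,0,0,0],[0,0,0,0,0,0],[0,0,0,0,0,0],[0,0,-0.04,0,0,0],[0,0,-0.15,0,0,0],[0,0,-0.2,0,0,0],[0,0,-0.2,0,0,0],[0,0,0,0,0,0]]' 1
python3 - <<'E'
from h import *
print(tool()[0],robot.state()["grip_width"])
for n in ["scene","top","wrist"]:
    p=optics.capture(n); cv2.imwrite(f"pics/{n}14.png",p["pixels"]); np.save(f"{n}14.npy",p,allow_pickle=True)
    for q,z in [("key_grip",.089),("key_tip",.006)]:
        for a in models.mark_of(p,q)[:1]: print(n,q,a["point"],round(a["confidence"],2),at_z(p,*a["point"],z).round(4))
W=cloud(p); im=cv2.cvtColor(p["pixels"],cv2.COLOR_BGR2HSV).astype(int); H,S=im[...,0],im[...,1]; z=W[...,2]
m=((H<6)|(H>174))&(S>150)&(z>.095)&(z<.11); P=W[m]; P=P[np.linalg.norm(P[:,:2]-[.508,-.089],axis=1)<.04]; print(len(P),np.median(P,0),np.percentile(P[:,2],[5,95]),cv2.minAreaRect(P[:,:2].astype(np.float32)*1000))
E
```

```text
t: 33.45
ee_pos: [0.5087, -0.0887, 0.2188]
tcp_rot: [0.002, -0.175, 0.985, -0.001]
ft_force: [1.6, -1.2, 0.9]
grip_width: 0.0852
[ 0.50865724 -0.08873223  0.21876783] 0.08518270747493263
scene key_grip [193.5, 192.2] 0.52 [ 0.5154 -0.0845  0.089 ]
scene key_tip [191.9, 218.0] 0.7 [ 0.5185 -0.0965  0.006 ]
top key_grip [321.8, 193.6] 0.6 [ 0.5169 -0.0976  0.089 ]
top key_tip [171.0, 169.1] 0.7 [0.5999 0.248  0.006 ]
wrist key_grip [254.6, 206.4] 0.71 [ 0.5105 -0.0894  0.089 ]
wrist key_tip [254.2, 184.3] 0.65 [ 0.5134 -0.0897  0.006 ]
1419 [ 0.50937714 -0.0889878   0.10222476] [0.10010214 0.10334587] ((510.4320068359375, -88.74451446533203), (27.769412994384766, 27.25360107421875), 20.636449813842773)
```

View pics/wrist14.png

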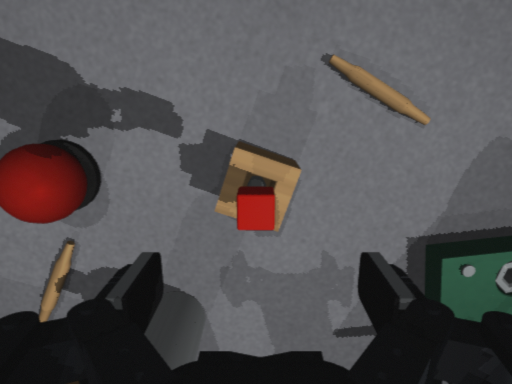

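View pics/scene14.png

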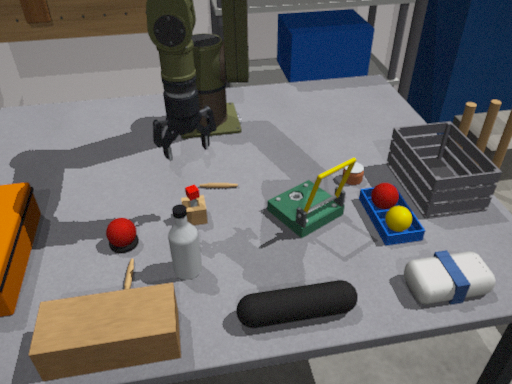

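```bash
python3 - <<'E'
from h import *
p=np.load("wrist12.npy",allow_pickle=True).item()
c=p["pixels"][141:201,232:292]; cv2.imwrite("pics/w12c.png",cv2.resize(c,None,fx=10,fy=10,interpolation=cv2.INTER_CUBIC))
E
```

```text
(no output)
```

View pics/w12c.png

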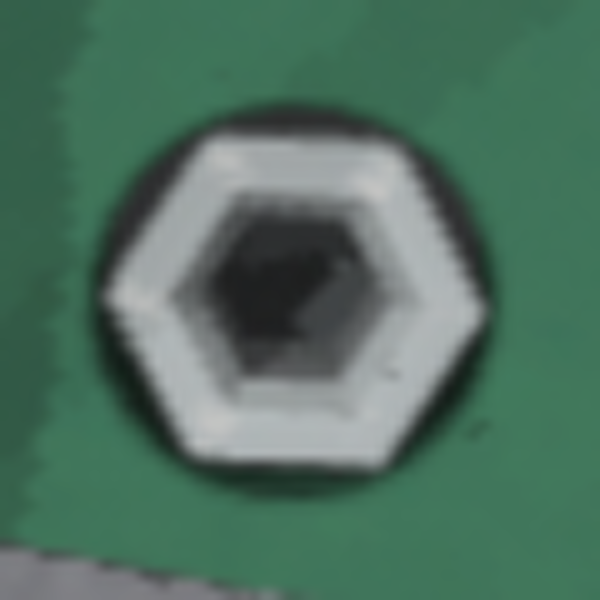

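```bash
python3 - <<'E'
from h import *
p=np.load("wrist12.npy",allow_pickle=True).item()
P=np.array([at_z(p,232+(a+.5)/10-.5,141+(b+.5)/10-.5,.031)[:2] for a,b in [(208,133),(400,140),(488,312),(380,468),(190,457),(105,295)]])
c=P.mean(0); d=P-c; print(c,(np.degrees(np.arctan2(d[:,1],d[:,0]))%60).round(1))
a=np.load("top0.npy",allow_pickle=True).item()["pixels"]; b=np.load("top14.npy",allow_pickle=True).item()
for q,z in [("bottle",0),("red_ball_a_center",.039),("wax_tin",0),("tennis_ball_center",.04),("bail_a",.0075)]:
    for n in ["top","scene"]:
        r=[]
        for k in "0","14":
            pp=np.load(n+k+".npy",allow_pickle=True).item()
            if k=="14":
                pass
            r.append(pp["shot"])
print(cv2.absdiff(a,b["pixels"]).max(2).__gt__(60).sum()); s=np.concatenate([a,b["pixels"]],1); cv2.imwrite("pics/cmp.png",cv2.resize(s,(800,300)))
E
```

```text
[0.50684948 0.18689175] [4.9 5.7 5.2 4.8 4.4 5.8]
51206
```

View pics/cmp.png

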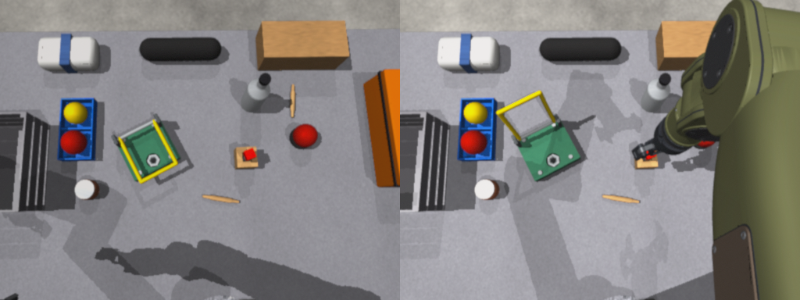

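Screw corners are at 5.1° (mod 60), exactly the angle for the stop. Everything else is in place and the gripper is clear, so I'll hand in.

```bash
python3 - <<'E'
from h import *
print(robot.finish_job())
E
```

```text
the job is handed in; nothing more can be done
None
```

The job is handed in: the bar is open, the lock screw is tight, and the key is back in its block. It took about 33.6 s of the 72 s. The hand-in gave no verdict, so these are my own checks.

- **Bar:** I gripped the crossbar, swung it to about 1.73 rad and let go. It snapped over, and the camera then measured about 1.85 rad. It was still open in the last pictures.
- **Screw:** The key slid freely to the socket floor, and I turned it in stages through about half a turn without re-gripping. I recognised the stop when the screw stayed put while the key kept turning. With the key out, the screw's corners measured 5.1° (mod 60°), exactly the angle predicted for 3.0 rad.
- **Key:** It stands level in the block, with its head at about (0.509, -0.089), 2 mm from where it started, and its top at 102 mm as before.
- **Other objects:** The bottle, tin, balls and bails showed no visible movement in the final pictures. I compared them by eye and did not measure them. The gripper was about 90 mm above the key's head with nothing touching.

**Off plan:** At the stop, extra turning wedged the key about 30° out of line in the socket and briefly dragged the screw back about 12°. I then turned clockwise again, which brought the screw back to its stop and slipped the key into the next hex position. The key came out cleanly, and the screw angle above was measured after this.

**Disagreement:** The top and scene cameras differed from the wrist camera by 2–3 mm in places, so I took final alignments from the wrist camera and the arm's own readings.

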